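Load the lamp curing box, hook and snap its cover on, switch it on

ROBOT

A 7-joint arm with a two-finger parallel gripper is mounted at the origin on the work surface; the furniture and walls round the work are solid. World frame = base frame: x ahead of the robot, y to its left, z up, the work surface at z = 0. Lengths are in m, angles in rad, forces in N, time in s.
With the tool pointing down it reaches from about 0.425 to 0.825 m from the base axis. Payload 3.6 kg.
Tool frame: the origin (TCP) lies at the very end of the fingers, on their centre line; the grasp point (between the pads) lies 19 mm behind it; x points along the fingers, y is the direction in which the jaws open and shut, and the axes are right-handed (so a half turn about x gives the same grasp; the last joint's range is limited). The gripper opens to 85 mm and grips with 20 to 120 N. Pads are 22 mm wide; open, the fingers measure 114 mm over their backs; the gripper's body (76 mm by 85 mm) begins 54 mm behind the grasp point. The pads swing forward as they close: fully open they stand 13 mm farther back than shut.
Start: joints at [-1.347, 0.615, -0.013, 1.423, 0.008, 1.103, -0.04], TCP at [0.161, 0.63, 0.231] pointing down, gripper open.
Joint ranges: [-3.12, 3.12], [-0.3, 2.06], [-1.34, 1.32], [0.26, 2.42], [-1.36, 4.5], [0.01, 1.98], [-2.84, 2.84]. Speed limits (rad/s): [2.79, 2.79, 3.14, 3.14, 3.14, 3.14, 3.14].

INTERFACE

Orientations are given as [roll, pitch, yaw] about the fixed x, y, z axes, in that order (R = Rz(yaw) Ry(pitch) Rx(roll)).
In Python, from plant import ctrl, viewer gives the robot as it stands. The module is installed in compiled form; this text tells all that it offers.
- The arm moves only by the tool apply_moves, never from a script. Its arguments are lists of equal length, an entry for each row: "jaw": the closure in counts, from 0 (fully open) to 255 (shut); "translation": the shift along the tool's x, y, z in m, a list of three; "turn": the turn about the tool's x in degrees. In form: {"jaw": [jaw, ...], "translation": [[tx, ty, tz], ...], "turn": [turn, ...]}. A call has 1 to 20 rows; each row is the pose to reach, as a shift and turn from the pose commanded when the call began, along the tool's axes at that moment; what a row does not reach only later rows make up. A row lasts 1/12 s, in which the tool goes at most 41.7 mm and 7.16 degrees, less where a joint would pass 70% of its speed; a pose out of reach is approached as far as the arm can. A call with a gripper value outside its range is refused whole. The fingers move at their own pace and stop on an object; "force" is the grip in N (left out, the last holds). Time passes only in rows, so rows that repeat a pose let the fingers close. It gives the time, the measured TCP pose, the force and the opening at its end, in the units of the state.
- ctrl.get_obs(): the state, without advancing time (a new reading comes with each control period).
- viewer.snapshot(name): name is "scene" or "side" or "wrist"; returns a dict with "frame" (420x560x3 uint8, red, green, blue), "range_z" (420x560 float32, m along the optical axis (not along the pixel's ray), 0 where there is no reading), "fovy" (degrees; the focal length in pixels is half the picture's height over the tangent of half this angle, whatever the lens; pixels are square), "cx", "cy" (the principal point, pixels), "origin" and "rotation" of the camera in the world; the wrist camera has in their place "hand_eye" (4x4, takes a point from camera to tool coordinates, whose origin is the TCP and whose axes are the tool frame's). Camera axes: x right, y down, z forward; pixel columns grow to the right and rows downward; lengths in m; the calibration is good to about 2 mm. A picture is of the moment at which its call begins: read the wrist's pose just before it.
- ctrl.finish_job(): hands the job in, once; it reports no verdict.
The state is a dict: "t": time; "joint_pos": joint angles; "joint_vel": joint speeds; "effort": joint torques, N m; "tcp_pos": TCP position; "tcp_rot": TCP orientation; "force": force on the tool from outside, world axes, zero at the start; "wrist_torque": the same for the moment, N m; "width": finger opening in m.
Only numpy, scipy, OpenCV 4.12 (cv2) and the standard library are available. Lean on these libraries where they do the work, as an engineer would, in place of code of your own. Each camera call takes 0.05 s, during which the arm holds its last target.

TASK

Load the lamp curing box for its next run: make sure its push-push switch is out (off) before any foot goes in - if you find it latched in, press it once to release it - take the timber test piece of the last run out of the chamber and lay it flat on the bench, and stand every turned wooden foot that is on the bench upright on the chamber floor. Next put the hood-shaped cover on: hook its front lip under the bar of the slot at the box's front with the rear held clearly up, swing it down and press its rear down until the spring catch snaps over its rear flange and it lies flat. Only then press the switch so that it stays latched in (on), check that it did, and leave the sanding block and the pale offcut where they lie.

Things in the scene. Friction and masses are not known exactly. Their poses are not given: they have to be found in the camera images.
- curing_box: Grey sheet-steel curing box fixed to the bench, open at the top. Origin: centre of the chamber's underside, on the bench; x runs from its front (slot side, towards the robot) to its rear, y to its left, z up; turned by up to 0.3 rad. Walls 6 mm, outside 136 x 182 mm, rim 58 mm above the bench. On its left side, y = 91 to 146 mm, x = -42 to 42 mm, is the switch housing, 58 mm high.
- slot (a point): On the ledge (rim height, 58 mm) in front of the front wall, below the bar: box x = -78.5, y = 0. The bar lies at x = -90 to -73 mm, 134 mm long (y), underside 10 mm above the ledge, 5 mm thick. The slot under it opens to the rear (+x); its back is at x = -84.5 mm, its side cheeks at y = +-60 mm.
- chamber (a point): Centre of the chamber floor, 6 mm above the bench. The chamber is 124 (x) x 170 (y) mm inside; it holds three feet standing in a row along y, for example at box x = 0, y = -56, 0 and +56 mm.
- switch_top (a point): Centre of the top of the black round push button, 25 mm across, on the switch housing (box x = 0, y = 118.5 mm). Height above the bench 77 mm when out, about 69 mm when latched in, 62 mm when pressed right down.
- switch (a joint): Push-push switch, m: 0 = out (off), about 0.008 = latched in (on), 0.015 = right down. Pressing it straight down all the way (3 to 5 N, damped: press at some 30 mm/s or slower) and letting it up changes it from out to latched in, or from latched in to out. It rises slowly, in about 0.3 s. Starts either in or out.
- catch (a joint): Spring catch, a 40 mm wide sloping steel tongue on the rear wall at y = 0, m: 0 = sprung home, positive = pushed back to the rear. Its nose overhangs the rear flange of a shut cover by about 4 mm; a cover pressed down pushes it back (5 to 10 N on the rear edge), then it snaps over the flange. Its top is 20 mm above the rim. Low fixed stops beside it, at x = 71 mm.
- cover: Loose hood-shaped cover, 220 g, standing on its open underside, grip rib up: x = -66 to +60, y = +-90, 44 mm high, walls 4 mm. Origin: underside, below the rib; x to the rear. Flush with the underside: front lip, 110 mm wide, 4 mm thick, to x = -82 mm; rear flange 5 mm thick, to x = +68 mm. Rib 14 (x) x 70 (y) mm, z = 44 to 73 mm. Shut: underside on rim and ledge, origin and axes over the box's.
- cover_lip (a point): Middle of the tip of the cover's front lip, on the underside (cover x = -82 mm). It goes into the slot best with the rear raised by 12 to 17 degrees.
- cover_rear (a point): Middle of the rear flange's edge, on the underside (cover x = +68 mm).
- foot_1: Turned wooden furniture foot, standing upright on the bench, 86 mm high, round, widest (50 mm) about half way up. Origin: centre of its underside, z up. May be absent.
- foot_2: Turned wooden furniture foot, standing upright on the bench, 84 mm high, round, widest (50 mm) about half way up. Origin: centre of its underside, z up. May be absent.
- foot_3: Turned wooden furniture foot, standing upright on the bench, 86 mm high, round, widest (50 mm) about half way up. Origin: centre of its underside, z up. May be absent.
- sanding_block: Bystander: cork sanding block 63 x 111 x 36 mm lying on the bench; leave alone.
- offcut_1: Bystander: pale timber offcut 45 x 140 x 19 mm lying on the bench near its rear edge; leave alone.
- test_piece: Brown timber test piece, 50 (x) x 120 (y) x 26 mm, loose, lying flat on the chamber floor, roughly along the box's y. Origin: centre of its underside.
Things that resemble listed ones, but are neither listed nor needed, are in the scene too. What is shaped like the cover but orange is not meant.

How it is judged:
By the outcome, as a careful person would: the job done as asked, in the order asked, and still so for the second after the job is handed in, with the robot touching nothing.
Of foot_1, foot_2, foot_3 only 2 to 3 are there at a start; the rules pass over those that are not, and their reading is None.
At some moment in a run one of cover may be knocked a few centimetres aside while the robot is not near it.
It also fails if it takes over 210 s, if anything falls off the work surface, if the arm or the gripper's body presses on something with over 40 N, if the wrist force passes 120 N, or if a joint passes its speed limit or range.

## Working session

There is one attempt and no reset: what is moved stays moved. The work goes in short steps, Python scripts to look and compute and a tool call to move; the robot and the scene stay as the last step left them, time stands still between calls to the robot, and variables do not carry over. Pictures are saved under pics/ and viewed, and the job is handed in when it is done.

Besides the shell and the picture viewer there is one more tool, called after ">>>" by a JSON object that holds its "method" and its "body", one argument or row to a line. apply_moves: Moves the arm, as the interface text tells. Its arguments: {"type":"object","properties":{"jaw":{"type":"array","items":{"type":"number"}},"translation":{"type":"array","items":{"type":"array","items":{"type":"number"}}},"turn":{"type":"array","items":{"type":"number"}},"force":{"type":"number"}},"required":["jaw","translation","turn"]}

```bash
mkdir -p pics
cat > h.py <<'E'
import numpy as np, cv2
from plant import ctrl, viewer
from scipy.spatial.transform import Rotation as Ro
def shot(cam,name=None):
    o=ctrl.get_obs(); s=viewer.snapshot(cam)
    if name: cv2.imwrite('pics/%s.png'%name, cv2.cvtColor(s['frame'],cv2.COLOR_RGB2BGR))
    return o,s
def cloud(o,s):
    h,w=s['range_z'].shape; f=h/2/np.tan(np.radians(s['fovy'])/2)
    v,u=np.mgrid[:h,:w]; z=s['range_z'].astype(float)
    P=np.stack([(u-s['cx'])/f*z,(v-s['cy'])/f*z,z],-1)
    if 'hand_eye' in s:
        H=np.array(s['hand_eye']); R=rot(o); P=P@H[:3,:3].T+H[:3,3]; P=P@R.T+np.array(o['tcp_pos'])
    else: P=P@np.array(s['rotation']).T+np.array(s['origin'])
    P[z==0]=np.nan
    return P
def rot(o):
    return Ro.from_euler('xyz',o['tcp_rot']).as_matrix()
E
python3 - <<'E'
from h import *
o=ctrl.get_obs(); print({k:np.round(v,4) for k,v in o.items()}); print(rot(o).round(3))
for c in ['scene','side','wrist']:
    o,s=shot(c,c+'0'); print(c,s['fovy'],s['cx'],s['cy'],s.get('origin'),s.get('rotation'),s.get('hand_eye'))
E
```

```text
{'t': np.float64(0.0), 'joint_pos': array([-1.3465,  0.6159, -0.0126,  1.425 ,  0.0081,  1.1034, -0.0404]), 'joint_vel': array([ 0.0001,  0.0011,  0.0002,  0.0007, -0.0005,  0.0002,  0.0006]), 'effort': array([ 0.00000e+00, -4.69205e+01,  2.59000e-01, -1.71032e+01,
        9.90000e-03,  9.60000e-03,  0.00000e+00]), 'tcp_pos': array([0.1611, 0.6289, 0.2301]), 'tcp_rot': array([-1.5586,  1.5682, -1.8093]), 'force': array([-0.215 ,  0.2894,  0.6736]), 'wrist_torque': array([0.0114, 0.0082, 0.036 ]), 'width': np.float64(0.0855)}
[[-0.001  0.248  0.969]
 [-0.003  0.969 -0.248]
 [-1.    -0.003  0.   ]]
scene 52.13680960528662 279.64796770492785 205.77800827457904 [ 0.04944907 -0.71245854  0.92780812] [-2.36657732  0.00590628 -0.5012329 ] None
side 45.10771952628714 271.5784792786907 211.49180009706023 [0.13490476 1.3443662  0.80410977] [-2.06445262e+00  2.04625337e-03 -2.92847706e+00] None
wrist 71.78750015682803 278.109802390904 213.46784806683908 None None [[ 2.85939603e-05 -2.62263603e-01  9.64996270e-01 -1.43525344e-01]
 [ 9.99999939e-01  3.43339765e-04  6.36806246e-05 -7.40210709e-06]
 [-3.48022702e-04  9.64996210e-01  2.62263597e-01 -6.58971223e-02]
 [ 0.00000000e+00  0.00000000e+00  0.00000000e+00  1.00000000e+00]]
```

```bash
sed -i "s/P@np.array(s\['rotation'\]).T/P@Ro.from_euler('xyz',s['rotation']).as_matrix().T/" h.py; echo ok
```

```text
ok
```

View pics/scene0.png

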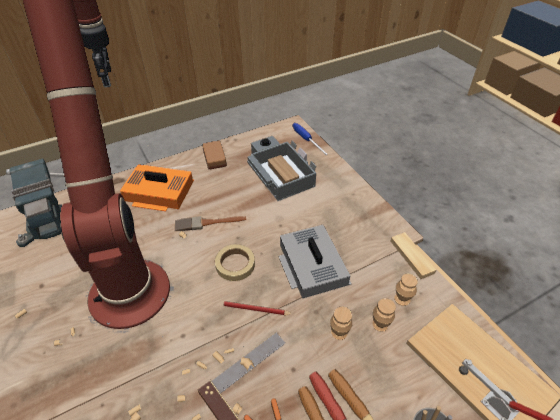

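View pics/side0.png

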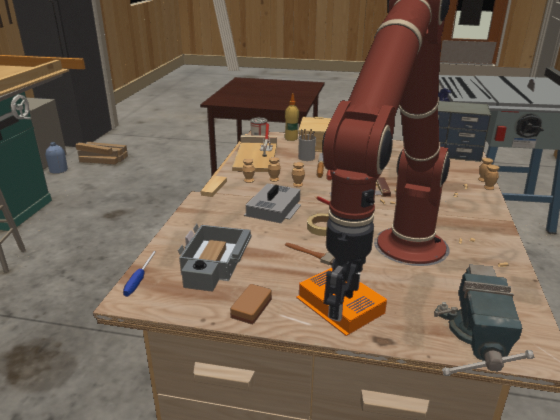

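View pics/wrist0.png

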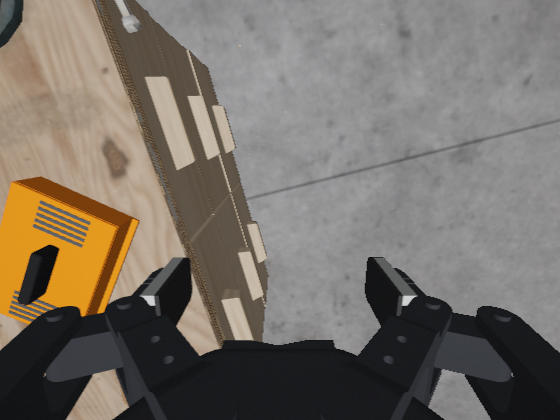

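Run:
```python
from h import *
o,s=shot('scene'); P=cloud(o,s); np.save('scP.npy',P)
for n,(u,v) in dict(foota=(342,313),footb=(385,305),footc=(407,282),block=(213,148),offcut=(412,255),cover=(315,250),coverO=(156,178),box=(285,165),btn=(265,143),bench=(250,300)).items():
    print(n,P[v,u].round(3))
f=s['frame'][110:400,200:480]; cv2.imwrite('pics/sc_crop.png',cv2.cvtColor(cv2.resize(f,None,fx=2,fy=2,interpolation=cv2.INTER_CUBIC),cv2.COLOR_RGB2BGR)[:600])
o,s=shot('side'); P=cloud(o,s)
for n,(u,v) in dict(fa=(249,167),fb=(274,167),fc=(298,172),fd=(487,165),fe=(491,178),btn=(199,266),benchnear=(505,210)).items():
    print(n,P[v,u].round(3))
f=np.concatenate([s['frame'][140:340,120:320],s['frame'][120:320,400:560]],1); cv2.imwrite('pics/si_crop.png',cv2.cvtColor(cv2.resize(f,None,fx=2.2,fy=2.2,interpolation=cv2.INTER_CUBIC),cv2.COLOR_RGB2BGR))
```

```text
foota [ 0.402 -0.345  0.088]
footb [ 0.498 -0.373  0.086]
footc [ 0.583 -0.348  0.083]
block [0.399 0.402 0.036]
offcut [ 0.691 -0.261  0.02 ]
cover [ 0.45  -0.157  0.073]
coverO [0.183 0.321 0.059]
box [0.569 0.211 0.034]
btn [0.548 0.308 0.065]
bench [ 0.258 -0.166  0.002]
fa [ 0.584 -0.327  0.061]
fb [ 0.496 -0.359  0.056]
fc [ 0.399 -0.321  0.061]
fd [-0.277 -0.514  0.068]
fe [-0.285 -0.446  0.046]
btn [0.548 0.328 0.064]
benchnear [-0.315 -0.293 -0.002]
```

View pics/sc_crop.png

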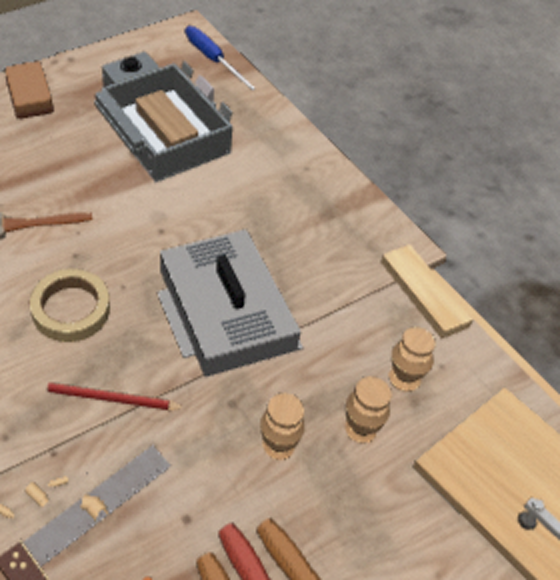

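View pics/si_crop.png

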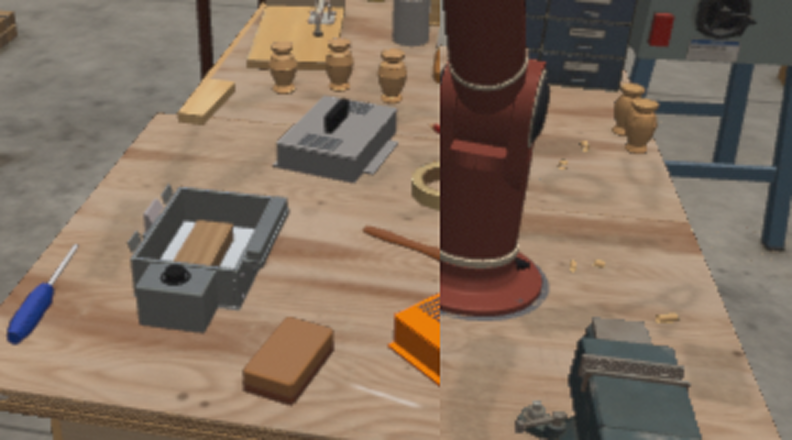

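Run:
```python
from h import *
def top(P,c,r,z0,z1):
    m=(np.hypot(P[...,0]-c[0],P[...,1]-c[1])<r)&(P[...,2]>z0)&(P[...,2]<z1); return P[m]
for cam in ['scene','side']:
    o,s=shot(cam); P=cloud(o,s)
    q=top(P,(.57,.22),.17,.052,.064)
    print(cam,'box',len(q),cv2.minAreaRect(q[:,:2].astype(np.float32)))
    q=top(P,(.45,-.16),.17,.038,.05); print('cover',len(q),cv2.minAreaRect(q[:,:2].astype(np.float32)))
    q=top(P,(.45,-.16),.12,.065,.08); print('rib',len(q),q.mean(0),cv2.minAreaRect(q[:,:2].astype(np.float32)))
    for c in [(.40,-.33),(.497,-.36),(.584,-.335),(-.277,-.5),(-.285,-.44)]:
        q=top(P,c,.045,.005,.12)
        if len(q): print('foot',c,len(q),q.min(0).round(3),q.max(0).round(3),np.percentile(q[:,2],95).round(4))
    q=top(P,(.55,.33),.06,.061,.09); print('btn',len(q),q.mean(0).round(4),np.percentile(q[:,2],[50,80,95,100]).round(4))
    q=top(P,(.25,-.2),.05,-.02,.02); print('bench z',q[:,2].mean(),q[:,2].std())
```

```text
scene box 739 ((0.5431243777275085, 0.2230619639158249), (0.17045998573303223, 0.2398245632648468), 0.6561440229415894)
cover 2579 ((0.45135778188705444, -0.14817088842391968), (0.1834915578365326, 0.12658052146434784), 79.6087875366211)
rib 148 [ 0.45296031 -0.15168014  0.07353197] ((0.4542703628540039, -0.14885884523391724), (0.07119947671890259, 0.015091504901647568), 78.9421615600586)
foot (0.4, -0.33) 578 [ 0.37  -0.371  0.005] [ 0.441 -0.294  0.091] 0.0888
foot (0.497, -0.36) 586 [ 0.464 -0.4    0.005] [ 0.519 -0.322  0.091] 0.0886
foot (0.584, -0.335) 543 [ 0.548 -0.37   0.005] [ 0.609 -0.297  0.089] 0.0865
btn 139 [0.5514 0.3103 0.0649] [0.063  0.0693 0.0733 0.0762]
bench z 0.0034673488837665737 0.004993246813624067
side box 861 ((0.543677031993866, 0.22724059224128723), (0.24224890768527985, 0.17034853994846344), 89.96717834472656)
cover 851 ((0.44373443722724915, -0.18961094319820404), (0.2787587642669678, 0.1292191743850708), 79.51141357421875)
rib 47 [ 0.45519539 -0.14166987  0.0704343 ] ((0.45622509717941284, -0.1439627707004547), (0.07017969340085983, 0.015442462638020515), 81.47819519042969)
foot (0.4, -0.33) 249 [ 0.379 -0.366  0.005] [ 0.425 -0.314  0.087] 0.0845
foot (0.497, -0.36) 236 [ 0.476 -0.398  0.005] [ 0.521 -0.342  0.089] 0.0843
foot (0.584, -0.335) 231 [ 0.567 -0.361  0.005] [ 0.612 -0.312  0.086] 0.082
foot (-0.277, -0.5) 216 [-0.305 -0.544  0.006] [-0.252 -0.455  0.087] 0.0845
foot (-0.285, -0.44) 283 [-0.31  -0.481  0.005] [-0.262 -0.433  0.087] 0.0846
btn 58 [0.5491 0.3207 0.0672] [0.0679 0.0692 0.0699 0.0703]
bench z 0.0015843026747859226 0.005313816366236915
```

>>> {"method": "apply_moves", "body": {
  "jaw": [0,0,0,0,0,0,0,0,0,0,0,0,0,0,0,0,0,0],
  "translation": [
    [-0.09,-0.31,0.481],
    [-0.09,-0.31,0.481],
    [-0.09,-0.31,0.481],
    [-0.09,-0.31,0.481],
    [-0.09,-0.31,0.481],
    [-0.09,-0.31,0.481],
    [-0.09,-0.31,0.481],
    [-0.09,-0.31,0.481],
    [-0.09,-0.31,0.481],
    [-0.09,-0.31,0.481],
    [-0.09,-0.31,0.481],
    [-0.09,-0.31,0.481],
    [-0.09,-0.31,0.481],
    [-0.09,-0.31,0.481],
    [-0.09,-0.31,0.481],
    [-0.09,-0.31,0.481],
    [-0.09,-0.31,0.481],
    [-0.09,-0.31,0.481]
  ],
  "turn": [75.6,75.6,75.6,75.6,75.6,75.6,75.6,75.6,75.6,75.6,75.6,75.6,75.6,75.6,75.6,75.6,75.6,75.6]
}}

```text
t: 1.85
tcp_pos: [0.5491, 0.212, 0.3209]
tcp_rot: [-2.153, 1.569, 2.563]
force: [-0.3, 1.3, -0.7]
width: 0.0848
```

```bash
cat > box.py <<'E'
from h import *
def wr(name):
    o,s=shot('wrist',name); return o,s,cloud(o,s)
E
python3 - <<'E'
from box import *
o,s,P=wr('w1'); np.save('w1.npy',P); print(o['t'],o['tcp_pos'].round(4),rot(o).round(3).tolist(),o['force'].round(2))
m=(np.abs(P[...,0]-.55)<.2)&(np.abs(P[...,1]-.23)<.2)
c=(P[...,2]*255/.09).clip(0,255); c[~m]=0
q=P[m&(P[...,2]>.053)&(P[...,2]<.062)]; print(len(q),cv2.minAreaRect(q[:,:2].astype(np.float32)))
cv2.imwrite('pics/w1h.png',np.nan_to_num(c).astype(np.uint8))
E
```

```text
1.85 [0.5491 0.212  0.3209] [[-0.002, 1.0, 0.004], [0.001, 0.004, -1.0], [-1.0, -0.002, -0.001]] [-0.34  1.25 -0.75]
4909 ((0.5445695519447327, 0.22430256009101868), (0.16588781774044037, 0.23649105429649353), 0.537604570388794)
```

View pics/w1.png

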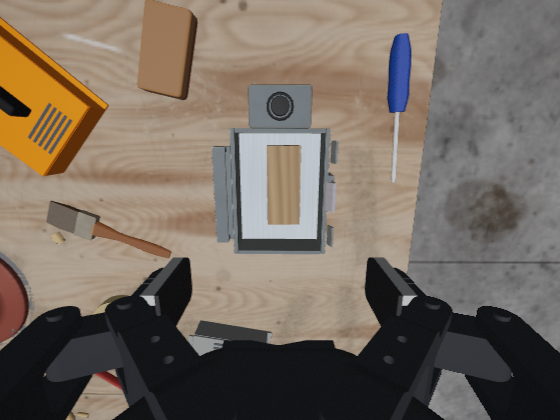

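View pics/w1h.png

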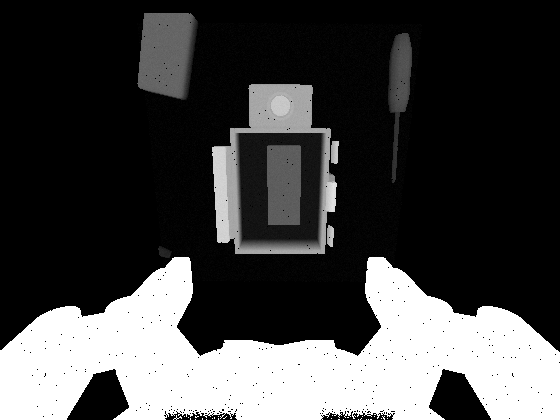

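```bash
cat > fit.py <<'E'
from h import *
from scipy.spatial import cKDTree
from scipy.optimize import minimize
def fitbox(P,x0=(.552,.2,0)):
    m=(np.abs(P[...,0]-.55)<.13)&(np.abs(P[...,1]-.23)<.17)&(P[...,2]>.053)&(P[...,2]<.0625)
    q=P[m][:,:2]
    g=np.mgrid[-.09:.0801:.002,-.095:.15:.002].reshape(2,-1).T
    x,y=g.T
    ring=(abs(x)<=.068)&(abs(y)<=.091)&~((abs(x)<.062)&(abs(y)<.085))
    hs=(abs(x)<=.042)&(y>=.091)&(y<=.146)&(np.hypot(x,y-.1185)>.016)
    M=g[ring|hs]; T=cKDTree(M); D=cKDTree(q)
    def f(p):
        c,s_=np.cos(p[2]),np.sin(p[2]); R=np.array([[c,-s_],[s_,c]])
        a=T.query((q-p[:2])@R)[0]; b=D.query(M@R.T+p[:2])[0]
        return np.minimum(a,.006).mean()+np.minimum(b,.006).mean()
    best=min((minimize(f,(x0[0]+dx,x0[1]+dy,x0[2]+t),method='Nelder-Mead',options=dict(xatol=1e-5,fatol=1e-7,initial_simplex=np.array([(x0[0]+dx,x0[1]+dy,x0[2]+t)]*4)+np.vstack([np.zeros(3),np.diag([.004,.004,.02])]))) for dx in(-.005,.005) for dy in (-.005,.005) for t in(-.02,.03)),key=lambda r:r.fun)
    return best.x,best.fun
E
python3 - <<'E'
from fit import *
P=np.load('w1.npy'); p,f=fitbox(P); print(p,f)
R=np.array([[np.cos(p[2]),-np.sin(p[2])],[np.sin(p[2]),np.cos(p[2])]])
L=P.copy(); L[...,:2]=(P[...,:2]-p[:2])@R
d=np.hypot(L[...,0],L[...,1]-.1185)
print('btn z',[np.round(np.percentile(L[...,2][d<.011],k),4) for k in(10,50,90)],'housing',np.nanmedian(L[...,2][(d>.017)&(d<.024)]))
b=(L[...,2]>.063)&(np.hypot(L[...,0],L[...,1]-.1185)<.03); print('btn centre',L[b].mean(0))
t=(abs(L[...,0])<.055)&(abs(L[...,1])<.078)&(L[...,2]>.024)&(L[...,2]<.04)
q=L[t]; print('tp',len(q),q.mean(0),cv2.minAreaRect(q[:,:2].astype(np.float32)))
b=(L[...,2]>.068)&(abs(L[...,0])<.1)&(abs(L[...,1])<.08);q=L[b&(L[...,0]<-.06)];print('bar',q.min(0),q.max(0));q=L[b&(L[...,0]>.05)];print('catch',q.min(0),q.max(0))
E
```

```text
[ 0.55115654  0.19644366 -0.00469144] 0.0017351549204347567
btn z [np.float64(0.0692), np.float64(0.0703), np.float64(0.0712)] housing 0.05904461307740355
btn centre [-0.00021641  0.11835572  0.06987102]
tp 2643 [0.00627663 0.01010514 0.03286888] ((0.006269004195928574, 0.007566608488559723), (0.04978562891483307, 0.12039706110954285), 1.1955288648605347)
bar [-0.08986066 -0.06757279  0.06846104] [-0.0600003   0.06577563  0.41682798]
catch [ 0.05001206 -0.07303687  0.06802549] [0.07780241 0.0746816  0.41772337]
```

>>> {"method": "apply_moves", "body": {
  "jaw": [255,255,255,255,255,255,255,255,255,255,255,255],
  "translation": [
    [0.0,0.003,-0.04],
    [0.03,0.003,-0.07],
    [0.06,0.003,-0.1],
    [0.1,0.003,-0.103],
    [0.14,0.003,-0.103],
    [0.18,0.003,-0.103],
    [0.22,0.003,-0.103],
    [0.226,0.003,-0.103],
    [0.226,0.003,-0.103],
    [0.226,0.003,-0.103],
    [0.226,0.003,-0.103],
    [0.226,0.003,-0.103]
  ],
  "turn": [0,0,0,0,0,0,0,0,0,0,0,0]
}}

```text
t: 2.9
tcp_pos: [0.5551, 0.314, 0.0985]
tcp_rot: [2.087, 1.565, 0.517]
force: [0.7, -0.2, 0.1]
width: -0.0001
```

Run:
```python
from box import *
o,s,P=wr('w2');print(o['tcp_pos'],o['width'],o['force'])
```

```text
[0.55512483 0.31396913 0.09852003] -0.00012352950706959987 [ 0.73557796 -0.22613473  0.08143882]
```

View pics/w2.png

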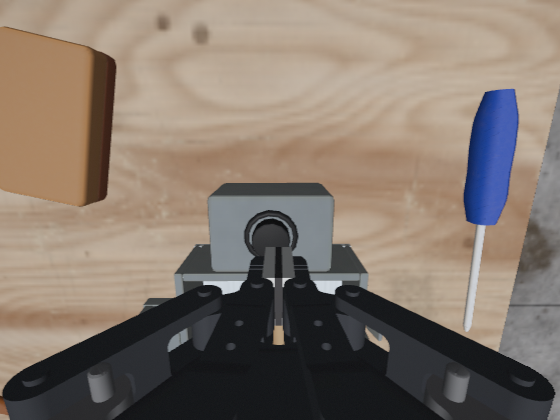

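>>> {"method": "apply_moves", "body": {
  "jaw": [255,255,255,255,255,255,255,255,255,255,255,255,255,255,255,255,255,255,255],
  "translation": [
    [0.01,-0.003,0],
    [0.018,-0.003,0],
    [0.022,-0.003,0],
    [0.024,-0.003,0],
    [0.026,-0.003,0],
    [0.028,-0.003,0],
    [0.03,-0.003,0],
    [0.032,-0.003,0],
    [0.034,-0.003,0],
    [0.036,-0.003,0],
    [0.037,-0.003,0],
    [0.038,-0.003,0],
    [0.038,-0.003,0],
    [0.034,-0.003,0],
    [0.03,-0.003,0],
    [0.026,-0.003,0],
    [0.022,-0.003,0],
    [0.01,-0.003,0],
    [-0.01,-0.003,0]
  ],
  "turn": [0,0,0,0,0,0,0,0,0,0,0,0,0,0,0,0,0,0,0]
}}

```text
t: 4.53
tcp_pos: [0.5489, 0.3124, 0.1037]
tcp_rot: [-1.013, 1.566, -2.583]
force: [-0.4, -0.0, 0.5]
width: -0.0002
```

```bash
cat >> fit.py <<'E'
BX=np.array([.5512,.1964,-.0047])
def tobox(P,p=BX):
    R=np.array([[np.cos(p[2]),-np.sin(p[2])],[np.sin(p[2]),np.cos(p[2])]])
    L=P.copy(); L[...,:2]=(P[...,:2]-p[:2])@R; return L
def btn(P):
    L=tobox(P); d=np.hypot(L[...,0],L[...,1]-.1185); k=L[...,2][(d<.0105)]; k=k[(k>.05)&(k<.09)]
    h=L[...,2][(d>.018)&(d<.024)]
    return len(k),np.percentile(k,[10,50,90]).round(4),np.nanmedian(h).round(4)
E
python3 - <<'E'
from fit import *
for c in ['wrist','side','scene']:
    o,s=shot(c,c+'3');print(c,btn(cloud(o,s)))
print(o['t'],o['tcp_pos'],o['force'])
E
```

```text
wrist (652, array([0.0769, 0.0778, 0.0785]), np.float64(0.193))
side (24, array([0.074, 0.076, 0.077]), np.float64(0.188))
scene (32, array([0.065 , 0.0792, 0.0816]), np.float64(0.1901))
4.6333 [0.55291271 0.3138708  0.10861937] [1.34959191 0.18562952 0.30335437]
```

>>> {"method": "apply_moves", "body": {
  "jaw": [255,51,51,51,51,51,51],
  "translation": [
    [-0.02,0.0,0.03],
    [-0.02,0.005,0.07],
    [-0.02,0.005,0.11],
    [-0.02,0.005,0.11],
    [-0.02,0.005,0.11],
    [-0.02,0.005,0.11],
    [-0.02,0.005,0.11]
  ],
  "turn": [0,0,0,0,0,0,0]
}}

```text
t: 5.27
tcp_pos: [0.5547, 0.205, 0.1247]
tcp_rot: [-2.301, 1.569, 2.414]
force: [0.2, 0.3, 0.3]
width: 0.0682
```

Run:
```python
from fit import *
for i in range(2):
    o,s=shot('wrist','w4');print(o['t'],o['tcp_pos'].round(4),rot(o).round(4).tolist(),o['width'])
```

```text
5.2667 [0.5547 0.205  0.1247] [[-0.0012, 1.0, 0.0032], [0.0011, 0.0032, -1.0], [-1.0, -0.0012, -0.0011]] 0.06820920209738057
5.3167 [0.5547 0.2051 0.1247] [[-0.001, 1.0, 0.0038], [0.0009, 0.0038, -1.0], [-1.0, -0.001, -0.0009]] 0.06808284555087238
```

View pics/w4.png

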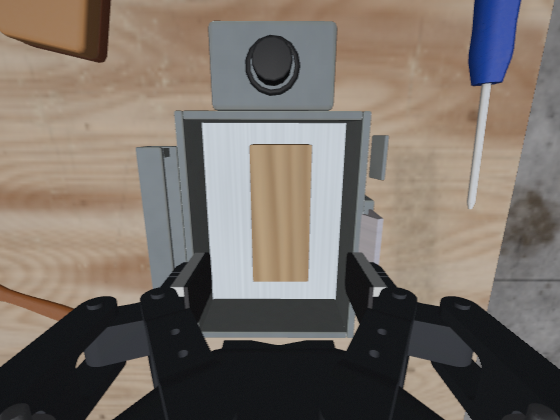

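>>> {"method": "apply_moves", "body": {
  "jaw": [51,51,51,51,51,150,150,150,150,150,150,150],
  "translation": [
    [0.04,0.002,0],
    [0.075,0.002,0],
    [0.1,0.002,0],
    [0.111,0.002,0],
    [0.111,0.002,0],
    [0.111,0.002,0],
    [0.111,0.002,0],
    [0.111,0.002,0],
    [0.111,0.002,0],
    [0.111,0.002,0],
    [0.111,0.002,0],
    [0.111,0.002,0]
  ],
  "turn": [0,0,0,0,0,0,0,0,0,0,0,0],
  "force": 40
}}

```text
t: 6.37
tcp_pos: [0.5576, 0.203, 0.0144]
tcp_rot: [1.611, 1.57, 0.041]
force: [-0.5, 0.2, -0.5]
width: 0.0492
```

>>> {"method": "apply_moves", "body": {
  "jaw": [200,200,200,200,200,200,200],
  "translation": [
    [0,0,0],
    [-0.02,0,0],
    [-0.05,0,0],
    [-0.09,0,0],
    [-0.12,0,0],
    [-0.12,0,0],
    [-0.12,0,0]
  ],
  "turn": [0,0,0,0,0,0,0]
}}

```text
t: 6.95
tcp_pos: [0.5586, 0.2033, 0.1365]
tcp_rot: [1.947, 1.566, 0.377]
force: [-1.2, 0.5, -1.8]
width: 0.0491
```

Run:
```python
from fit import *
o,s=shot('wrist','w5');print(o['t'],o['tcp_pos'].round(4),o['force'],o['width'])
P=cloud(o,s)
# free bench occupancy between box and cover
```

```text
6.95 [0.5586 0.2033 0.1365] [-1.16388838  0.49874914 -1.83659412] 0.04914563000258951
```

View pics/w5.png

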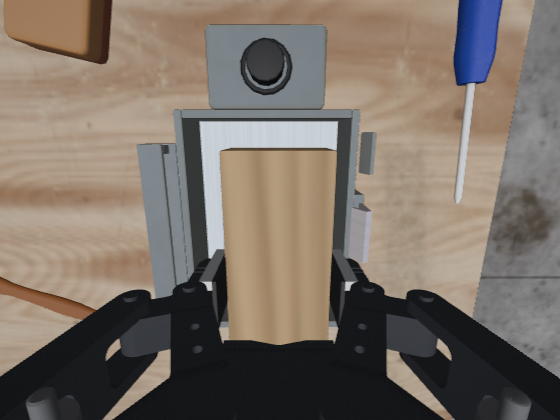

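>>> {"method": "apply_moves", "body": {
  "jaw": [200,200,200,200,200,200,200,200,200,200,200,200,200,200,51,51,51,51,51,51],
  "translation": [
    [0,0.0,0.03],
    [0,0.02,0.07],
    [0,0.04,0.11],
    [0,0.061,0.15],
    [0,0.061,0.19],
    [0.02,0.061,0.203],
    [0.05,0.061,0.203],
    [0.08,0.061,0.203],
    [0.105,0.061,0.203],
    [0.117,0.061,0.203],
    [0.123,0.061,0.203],
    [0.127,0.061,0.203],
    [0.127,0.061,0.203],
    [0.127,0.061,0.203],
    [0.127,0.061,0.203],
    [0.127,0.061,0.203],
    [0.127,0.061,0.203],
    [0.09,0.061,0.203],
    [0.04,0.061,0.203],
    [0.0,0.061,0.203]
  ],
  "turn": [0,0,0,0,0,0,0,0,0,0,0,0,0,0,0,0,0,0,0,0]
}}

```text
t: 8.67
tcp_pos: [0.6178, -0.0, 0.1282]
tcp_rot: [-1.395, 1.568, -2.965]
force: [2.3, -0.3, -0.3]
width: 0.0681
```

Run:
```python
from fit import *
o,s=shot('scene','sc6');print(o['t'],o['tcp_pos'].round(4),rot(o).round(3).tolist(),o['width'])
P=cloud(o,s)
for c in [(.40,-.34),(.497,-.37),(.584,-.345)]:
    d=np.hypot(P[...,0]-c[0],P[...,1]-c[1])<.045
    q=P[d&(P[...,2]>.078)&(P[...,2]<.1)]; print('top',len(q),cv2.minEnclosingCircle(q[:,:2].astype(np.float32)),q.mean(0))
```

```text
8.6667 [ 0.6178 -0.      0.1282] [[-0.002, 1.0, 0.0], [-0.0, 0.0, -1.0], [-1.0, -0.002, 0.0]] 0.068121367927528
top 261 ((0.4003695845603943, -0.34640446305274963), 0.020642828196287155) [ 0.40026331 -0.34766039  0.0865323 ]
top 254 ((0.49913135170936584, -0.3752516508102417), 0.021085241809487343) [ 0.49758091 -0.37689896  0.08652139]
top 195 ((0.5898624658584595, -0.3445349335670471), 0.021241426467895508) [ 0.58909846 -0.34701514  0.08473356]
```

View pics/sc6.png

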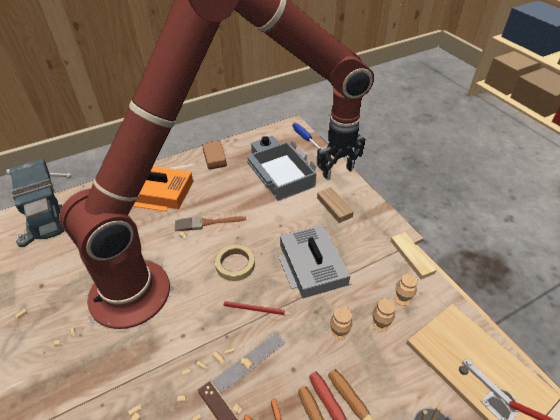

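>>> {"method": "apply_moves", "body": {
  "jaw": [51,51,51,0,0,0,0,0,0,0,0,0],
  "translation": [
    [-0.172,-0.128,0.32],
    [-0.172,-0.128,0.32],
    [-0.172,-0.128,0.32],
    [-0.172,-0.128,0.32],
    [-0.172,-0.128,0.32],
    [-0.172,-0.128,0.32],
    [-0.172,-0.128,0.32],
    [-0.172,-0.128,0.32],
    [-0.172,-0.128,0.32],
    [-0.172,-0.128,0.32],
    [-0.172,-0.128,0.32],
    [-0.172,-0.128,0.32]
  ],
  "turn": [0,0,0,0,0,0,0,0,0,0,0,0]
}}

```text
t: 9.72
tcp_pos: [0.4907, -0.3196, 0.2994]
tcp_rot: [2.642, 1.569, 1.071]
force: [0.2, 0.1, -0.1]
width: 0.0857
```

Run:
```python
from fit import *
o,s=shot('wrist','w7');print(o['t'],o['tcp_pos'].round(4),rot(o).round(3).tolist(),o['width'])
P=cloud(o,s)
for c in [(.40,-.347),(.498,-.377),(.589,-.346)]:
    d=np.hypot(P[...,0]-c[0],P[...,1]-c[1])<.035
    z=np.nanpercentile(P[d][:,2][P[d][:,2]<.1],98)
    q=P[d&(P[...,2]>z-.005)&(P[...,2]<.1)]; print('top',z.round(4),len(q),cv2.minEnclosingCircle(q[:,:2].astype(np.float32)),q.mean(0))
```

```text
9.7167 [ 0.4907 -0.3196  0.2994] [[0.001, 1.0, -0.0], [0.001, -0.0, -1.0], [-1.0, 0.001, -0.001]] 0.08571367672482277
top 0.0875 765 ((0.4020081162452698, -0.3474622368812561), 0.020449170842766762) [ 0.40246368 -0.3468879   0.0862051 ]
top 0.0877 710 ((0.49957188963890076, -0.37684985995292664), 0.02026355266571045) [ 0.49966694 -0.37606181  0.08640109]
top 0.0857 682 ((0.5908002257347107, -0.3468760848045349), 0.019092177972197533) [ 0.59055843 -0.34639134  0.08443496]
```

View pics/w7.png

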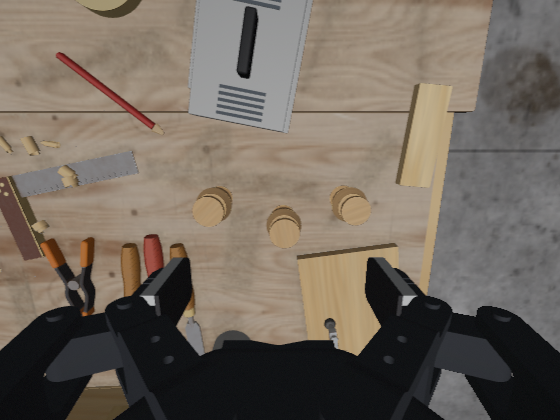

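>>> {"method": "apply_moves", "body": {
  "jaw": [0,0,0,0,0,0,0,0,0,0,150,150,150,150,150,150,150,150],
  "translation": [
    [0.0,-0.04,0.01],
    [0.02,-0.07,0.0274],
    [0.05,-0.0887,0.0274],
    [0.09,-0.0887,0.0274],
    [0.13,-0.0887,0.0274],
    [0.17,-0.0887,0.0274],
    [0.21,-0.0887,0.0274],
    [0.25,-0.0887,0.0274],
    [0.276,-0.0887,0.0274],
    [0.278,-0.0887,0.0274],
    [0.278,-0.0887,0.0274],
    [0.278,-0.0887,0.0274],
    [0.278,-0.0887,0.0274],
    [0.278,-0.0887,0.0274],
    [0.278,-0.0887,0.0274],
    [0.278,-0.0887,0.0274],
    [0.278,-0.0887,0.0274],
    [0.278,-0.0887,0.0274]
  ],
  "turn": [0,0,0,0,0,0,0,0,0,0,0,0,0,0,0,0,0,0]
}}

```text
t: 11.27
tcp_pos: [0.4033, -0.3482, 0.0238]
tcp_rot: [1.024, 1.567, -0.546]
force: [-0.4, 0.2, 7.2]
width: 0.0477
```

>>> {"method": "apply_moves", "body": {
  "jaw": [200,200,200,200,200,200,200],
  "translation": [
    [-0.02,0,0],
    [-0.05,0,0],
    [-0.09,0,0],
    [-0.12,0,0],
    [-0.125,0,0],
    [-0.125,0,0],
    [-0.125,0,0]
  ],
  "turn": [0,0,0,0,0,0,0]
}}

```text
t: 11.85
tcp_pos: [0.4016, -0.3468, 0.1465]
tcp_rot: [-3.068, 1.57, 1.645]
force: [-0.6, 0.3, -2.2]
width: 0.0483
```

Run:
```python
from fit import *
o,s=shot('wrist','w8');print(o['t'],o['tcp_pos'].round(4),rot(o).round(3).tolist(),o['width'])
o,s=shot('scene','s8')
```

```text
11.85 [ 0.4016 -0.3468  0.1465] [[-0.0, 1.0, 0.001], [0.001, 0.001, -1.0], [-1.0, -0.0, -0.001]] 0.04832650598165163
```

View pics/w8.png

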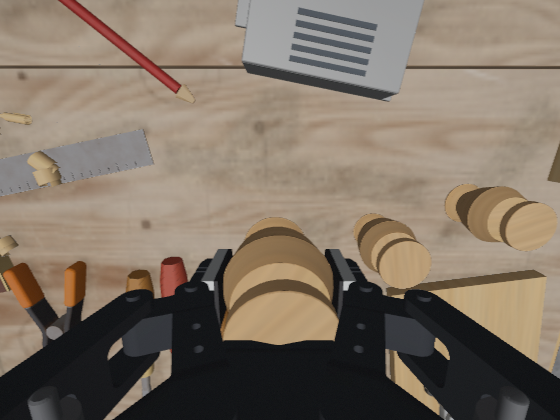

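View pics/s8.png

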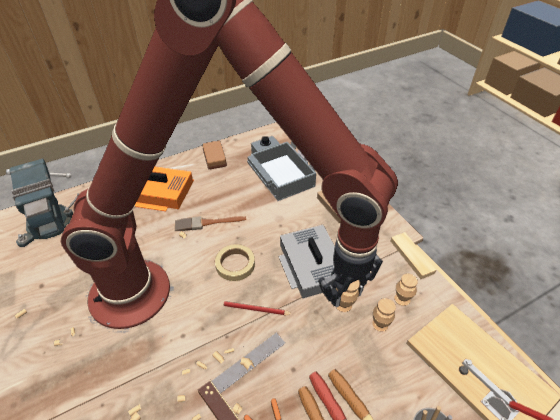

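```bash
cat > held.py <<'E'
from fit import *
def held():
    o,s=shot('wrist'); P=cloud(o,s); t=o['tcp_pos']
    m=(abs(P[...,0]-t[0])<.024)&(abs(P[...,1]-t[1])<.03)&(P[...,2]>t[2]-.06)&(P[...,2]<t[2]+.075)
    q=P[m]; z=np.percentile(q[:,2],97); top=q[q[:,2]>z-.004]
    print('tcp',t.round(4),'foottop-tcp',(z-t[2]).round(4),'top xy-tcp',(top.mean(0)-t).round(4),len(top),'bench/any')
E
python3 -c "
from held import *
held()"
```

```text
tcp [ 0.401  -0.3464  0.1452] foottop-tcp 0.0738 top xy-tcp [-0.0005  0.0143  0.0732] 826 bench/any
```

```bash
python3 -c "
from held import *
o,s=shot('wrist'); P=cloud(o,s); t=o['tcp_pos']
for u,v in [(280,300),(280,320),(300,335),(260,330),(280,262),(280,235),(280,225)]: print(u,v,(P[v,u]-t).round(4))
o,s=shot('scene'); P=cloud(o,s)
m=(np.hypot(P[...,0]-t[0],P[...,1]-t[1])<.026)&(P[...,2]>.08)
q=P[m];print((q[:,2].min()-t[2]).round(4), np.percentile(q[:,2]-t[2],[1,2,5]))
"
```

```text
280 300 [0.0009 0.0158 0.0628]
280 320 [0.0009 0.0087 0.0629]
300 335 [0.0075 0.0029 0.0626]
260 330 [-0.0055  0.0053  0.0635]
280 262 [0.001  0.0201 0.0439]
280 235 [0.0011 0.0247 0.0267]
280 225 [ 0.0013  0.0166 -0.0138]
-0.0217 [-0.01667809 -0.01509232 -0.00214268]
```

>>> {"method": "apply_moves", "body": {
  "jaw": [200,200,200,200,200,200,200,200,200,200,200,200,200,200,200,200,200,200],
  "translation": [
    [0,0.008,-0.02],
    [0,0.018,-0.06],
    [0,0.03,-0.1],
    [0,0.043,-0.14],
    [0,0.055,-0.18],
    [0,0.068,-0.22],
    [0,0.08,-0.26],
    [0,0.092,-0.3],
    [0,0.105,-0.34],
    [0,0.117,-0.38],
    [0,0.13,-0.42],
    [0,0.142,-0.455],
    [0,0.148,-0.475],
    [0,0.15,-0.487],
    [0,0.15,-0.487],
    [0,0.15,-0.487],
    [0,0.15,-0.487],
    [0,0.15,-0.487]
  ],
  "turn": [0,0,0,0,0,0,0,0,0,0,0,0,0,0,0,0,0,0]
}}

```text
t: 13.6
tcp_pos: [0.5514, 0.1363, 0.1468]
tcp_rot: [-0.287, 1.569, -1.862]
force: [-0.2, 0.6, -1.0]
width: 0.0479
```

```bash
python3 -c "
from fit import *
o,s=shot('wrist','w9'); P=cloud(o,s); t=o['tcp_pos'];print(o['t'],t,o['width'],rot(o).round(4).tolist())
print((P[320,280]-t).round(4))
"
```

```text
13.6 [0.55139042 0.13634333 0.1467537 ] 0.04785300815399566 [[-0.0005, 1.0, -0.004], [-0.0017, -0.004, -1.0], [-1.0, -0.0005, 0.0017]]
[0.0008 0.009  0.063 ]
```

View pics/w9.png

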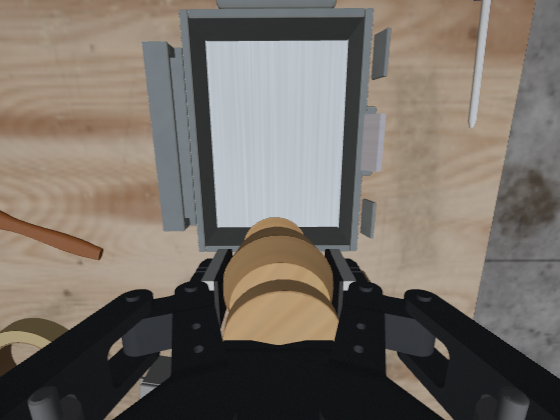

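>>> {"method": "apply_moves", "body": {
  "jaw": [200,200,200,200,200,200,200,200,200,51,51,51,51,51,51,51],
  "translation": [
    [0.0,0.0,-0.005],
    [0.02,0,-0.005],
    [0.05,0,-0.005],
    [0.08,0,-0.005],
    [0.1,0,-0.005],
    [0.11,0,-0.005],
    [0.115,0,-0.005],
    [0.117,0,-0.005],
    [0.117,0,-0.005],
    [0.117,0,-0.005],
    [0.117,0,-0.005],
    [0.117,0,-0.005],
    [0.09,0,-0.005],
    [0.05,0,-0.005],
    [0.01,0,-0.005],
    [-0.01,0,-0.005]
  ],
  "turn": [0,0,0,0,0,0,0,0,0,0,0,0,0,0,0,0]
}}

```text
t: 14.98
tcp_pos: [0.5543, 0.1447, 0.1617]
tcp_rot: [1.777, 1.563, 0.207]
force: [0.8, -0.5, -0.2]
width: 0.0685
```

```bash
python3 -c "
from fit import *
o,s=shot('wrist','w10'); P=cloud(o,s); t=o['tcp_pos'];print(o['t'],t,o['width'],o['force'])
L=tobox(P);m=(abs(L[...,0])<.06)&(abs(L[...,1])<.084)&(L[...,2]<.1)&(L[...,2]>.086);q=L[m];print(q.mean(0),cv2.minEnclosingCircle(q[:,:2].astype(np.float32)))
o,s=shot('side','s10')
"
```

```text
14.9833 [0.55430327 0.14466056 0.16166682] 0.06848474955022894 [ 0.78282611 -0.54413506 -0.16259392]
[-0.00071655 -0.0502406   0.09269215] ((-0.0006592721329070628, -0.051433052867650986), 0.02021731436252594)
```

View pics/w10.png

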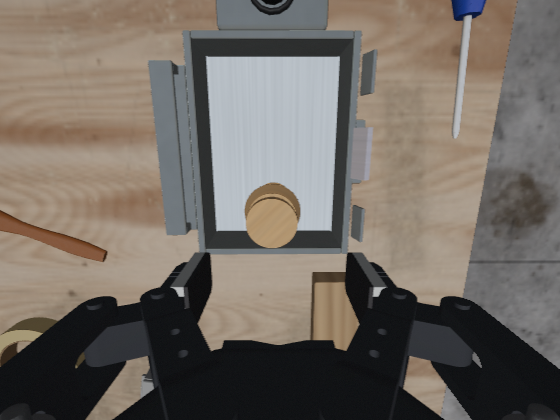

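>>> {"method": "apply_moves", "body": {
  "jaw": [51,51,51,51,51,0,0,0,0,0,0,0,0,0,0,0,0],
  "translation": [
    [0,0.008,0.02],
    [0,0.018,0.06],
    [0,0.03,0.1],
    [0,0.036,0.14],
    [0,0.036,0.18],
    [0,0.036,0.22],
    [0,0.036,0.26],
    [0,0.036,0.3],
    [0,0.036,0.34],
    [0,0.036,0.38],
    [0,0.036,0.42],
    [0,0.036,0.455],
    [0,0.036,0.48],
    [0,0.036,0.491],
    [0,0.036,0.491],
    [0,0.036,0.491],
    [0,0.036,0.491]
  ],
  "turn": [0,0,0,0,0,0,0,0,0,0,0,0,0,0,0,0,0]
}}

```text
t: 16.5
tcp_pos: [0.589, -0.3427, 0.156]
tcp_rot: [-3.097, 1.567, 1.619]
force: [1.5, 1.5, -0.1]
width: 0.0854
```

```bash
python3 -c "
from fit import *
o,s=shot('wrist','w11'); P=cloud(o,s); t=o['tcp_pos'];print(o['t'],t,o['width'],o['force'])
for c in [(.4997,-.3765),(.5907,-.3465)]:
    d=np.hypot(P[...,0]-c[0],P[...,1]-c[1])<.03
    q=P[d&(P[...,2]>.08)&(P[...,2]<.1)]; print(len(q)); print(cv2.minEnclosingCircle(q[:,:2].astype(np.float32)),q.mean(0)) if len(q) else 0
"
```

```text
16.5 [ 0.58900118 -0.34274496  0.15600562] 0.08542627215694269 [ 1.51144958  1.49298328 -0.14791885]
1094
((0.4989736080169678, -0.37622085213661194), 0.02084268443286419) [ 0.49756406 -0.36869971  0.08590078]
1797
((0.5909409523010254, -0.3472234904766083), 0.01931009255349636) [ 0.59074461 -0.34615322  0.08430166]
```

Descend on the third foot (shift +2 mm x, −4 mm y).

>>> {"method": "apply_moves", "body": {
  "jaw": [0,0,0,0,0,0,0,150,150,150,150,150,150,150],
  "translation": [
    [0,0.002,0.004],
    [0.03,0.002,0.004],
    [0.07,0.002,0.004],
    [0.11,0.002,0.004],
    [0.13,0.002,0.004],
    [0.133,0.002,0.004],
    [0.133,0.002,0.004],
    [0.133,0.002,0.004],
    [0.133,0.002,0.004],
    [0.133,0.002,0.004],
    [0.133,0.002,0.004],
    [0.133,0.002,0.004],
    [0.133,0.002,0.004],
    [0.133,0.002,0.004]
  ],
  "turn": [0,0,0,0,0,0,0,0,0,0,0,0,0,0]
}}

```text
t: 17.72
tcp_pos: [0.5912, -0.3514, 0.0264]
tcp_rot: [1.043, 1.566, -0.527]
force: [-1.1, 0.2, 7.0]
width: 0.0472
```

>>> {"method": "apply_moves", "body": {
  "jaw": [200,200,200,200,200,200,200],
  "translation": [
    [-0.02,0,0],
    [-0.05,0,0],
    [-0.09,0,0],
    [-0.12,0,0],
    [-0.125,0,0],
    [-0.125,0,0],
    [-0.125,0,0]
  ],
  "turn": [0,0,0,0,0,0,0]
}}

```text
t: 18.3
tcp_pos: [0.5895, -0.3498, 0.1483]
tcp_rot: [-2.576, 1.57, 2.137]
force: [0.0, -0.1, -0.8]
width: 0.0472
```

```bash
python3 -c "
from fit import *
o,s=shot('wrist','w12'); P=cloud(o,s); t=o['tcp_pos'];print(o['t'],t,o['width'])
for v in (305,320,332):print((P[v,280]-t).round(4))
"
```

```text
18.3 [ 0.58949256 -0.34983387  0.14831053] 0.04724289324663119
[0.0008 0.0116 0.0589]
[0.0008 0.0057 0.0586]
[0.0008 0.0008 0.0583]
```

View pics/w12.png

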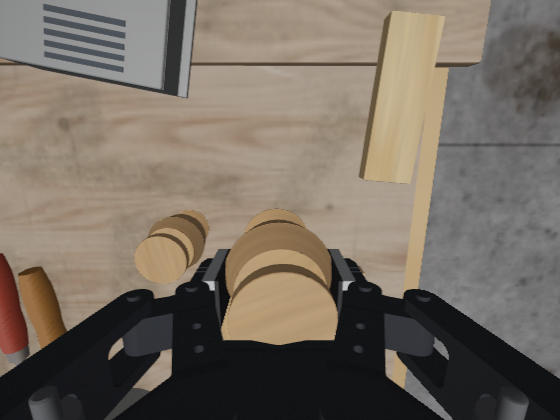

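>>> {"method": "apply_moves", "body": {
  "jaw": [200,200,200,200,200,200,200,200,200,200,200,200,200,200,200,200,200,200,200,200],
  "translation": [
    [0,0,-0.02],
    [0,-0.008,-0.06],
    [0,-0.018,-0.1],
    [0,-0.028,-0.14],
    [0,-0.0385,-0.18],
    [0,-0.0385,-0.22],
    [0,-0.0385,-0.26],
    [0,-0.0385,-0.3],
    [0,-0.0385,-0.34],
    [0,-0.0385,-0.38],
    [0,-0.0385,-0.42],
    [0,-0.0385,-0.46],
    [0,-0.0385,-0.5],
    [0,-0.0385,-0.54],
    [0,-0.0385,-0.575],
    [0,-0.0385,-0.595],
    [0,-0.0385,-0.601],
    [0,-0.0385,-0.601],
    [0,-0.0385,-0.601],
    [0,-0.0385,-0.601]
  ],
  "turn": [0,0,0,0,0,0,0,0,0,0,0,0,0,0,0,0,0,0,0,0]
}}

```text
t: 20.02
tcp_pos: [0.5513, 0.2472, 0.1481]
tcp_rot: [-0.345, 1.568, -1.919]
force: [0.2, 0.2, -1.6]
width: 0.0473
```

```bash
python3 -c "
from fit import *
o,s=shot('wrist','w13'); P=cloud(o,s); t=o['tcp_pos'];print(o['t'],t,o['width'])
for v in (305,320,332):print((P[v,280]-t).round(4))
q=P[(abs(P[...,0]-t[0])<.022)&(P[...,2]>t[2]+.055)&(P[...,2]<t[2]+.061)&(abs(P[...,1]-t[1])<.04)];print(q.max(0)-t,q.min(0)-t)
"
```

```text
20.0167 [0.55126551 0.24722506 0.14806696] 0.047261106286442714
[0.0009 0.0116 0.0585]
[0.0009 0.006  0.0587]
[0.0009 0.0014 0.0589]
[0.02063795 0.02378315 0.06048117] [-0.0219241  -0.00444263  0.05501996]
```

View pics/w13.png

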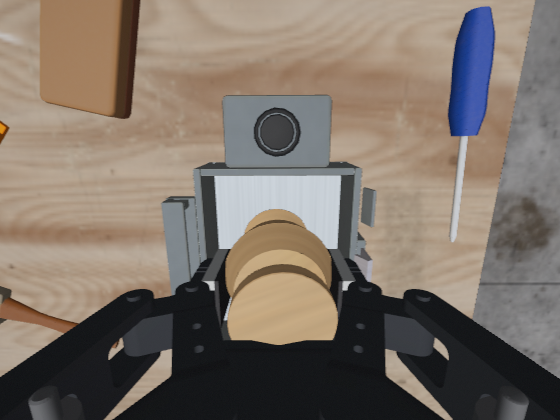

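>>> {"method": "apply_moves", "body": {
  "jaw": [200,200,200,200,200,200,200,200,200,51,51,51,51,51,51,51],
  "translation": [
    [0.0,0.0,0.001],
    [0.02,0,0.001],
    [0.05,0,0.001],
    [0.08,0,0.001],
    [0.1,0,0.001],
    [0.11,0,0.001],
    [0.114,0,0.001],
    [0.116,0,0.001],
    [0.116,0,0.001],
    [0.116,0,0.001],
    [0.116,0,0.001],
    [0.116,0,0.001],
    [0.09,0,0.001],
    [0.05,0,0.001],
    [0.01,0,0.001],
    [-0.01,0,0.001]
  ],
  "turn": [0,0,0,0,0,0,0,0,0,0,0,0,0,0,0,0]
}}

```text
t: 21.4
tcp_pos: [0.5538, 0.2501, 0.1641]
tcp_rot: [1.935, 1.562, 0.364]
force: [1.1, -0.1, -0.4]
width: 0.0681
```

```bash
cat > feet.py <<'E'
from fit import *
def feet(P):
    L=tobox(P)
    m=(abs(L[...,0])<.06)&(abs(L[...,1])<.084)&(L[...,2]<.1)&(L[...,2]>.084)
    n,lab,st,cen=cv2.connectedComponentsWithStats(m.astype(np.uint8))
    for i in range(1,n):
        if st[i,4]>150:
            q=L[lab==i]; print('foot',st[i,4],q.mean(0).round(4),cv2.minEnclosingCircle(q[:,:2].astype(np.float32)))
E
python3 -c "
from feet import *
o,s=shot('wrist','w14'); P=cloud(o,s); t=o['tcp_pos'];print(o['t'],t,o['width'],o['force'])
feet(P)
"
```

```text
21.4 [0.55379369 0.25010433 0.16414834] 0.06814559359825066 [ 1.09925921 -0.0861533  -0.39595411]
foot 1817 [0.0006 0.0579 0.0907] ((0.0006233448511920869, 0.05706246942281723), 0.019200202077627182)
foot 1096 [ 0.0001 -0.0427  0.0921] ((-0.00017053855117410421, -0.05027522146701813), 0.01998724229633808)
```

View pics/w14.png

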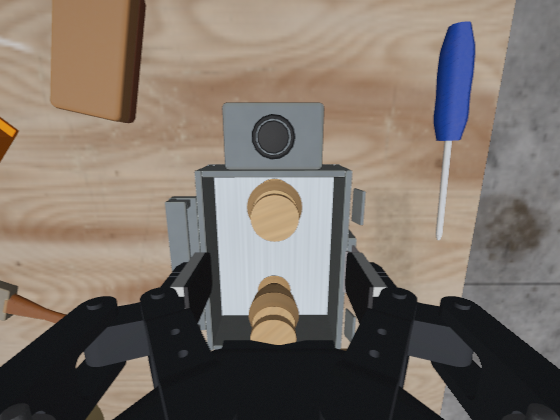

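>>> {"method": "apply_moves", "body": {
  "jaw": [51,51,51,51,51,0,0,0,0,0,0,0,0,0,0,0,0,0,0,0],
  "translation": [
    [0,0,0.02],
    [0,-0.008,0.06],
    [0,-0.018,0.1],
    [0,-0.03,0.14],
    [0,-0.04,0.18],
    [0,-0.05,0.22],
    [0,-0.054,0.26],
    [0,-0.054,0.3],
    [0,-0.054,0.34],
    [0,-0.054,0.38],
    [0,-0.054,0.42],
    [0,-0.054,0.46],
    [0,-0.054,0.5],
    [0,-0.054,0.54],
    [0,-0.054,0.58],
    [0,-0.054,0.61],
    [0,-0.054,0.626],
    [0,-0.054,0.626],
    [0,-0.054,0.626],
    [0,-0.054,0.626]
  ],
  "turn": [0,0,0,0,0,0,0,0,0,0,0,0,0,0,0,0,0,0,0,0]
}}

```text
t: 23.12
tcp_pos: [0.498, -0.3746, 0.1585]
tcp_rot: [3.054, 1.569, 1.485]
force: [0.3, 1.0, -0.0]
width: 0.0854
```

```bash
python3 -c "
from fit import *
o,s=shot('wrist','w15'); P=cloud(o,s); t=o['tcp_pos'];print(o['t'],t,o['width'],o['force'])
for c in [(.4997,-.3765)]:
    d=np.hypot(P[...,0]-c[0],P[...,1]-c[1])<.03
    q=P[d&(P[...,2]>.08)&(P[...,2]<.1)]; print(len(q)); print(cv2.minEnclosingCircle(q[:,:2].astype(np.float32)),q.mean(0)) if len(q) else 0
"
```

```text
23.1167 [ 0.4979681  -0.37464374  0.15848378] 0.08535877091671902 [ 0.31142655  0.97174656 -0.03097086]
2013
((0.4993382692337036, -0.37686800956726074), 0.02025587484240532) [ 0.49924268 -0.37579056  0.08632649]
```

>>> {"method": "apply_moves", "body": {
  "jaw": [0,0,0,0,0,0,0,150,150,150,150,150,150,150],
  "translation": [
    [0,0.001,0],
    [0.03,0.001,0],
    [0.07,0.001,0],
    [0.11,0.001,0],
    [0.13,0.001,0],
    [0.135,0.001,0],
    [0.135,0.001,0],
    [0.135,0.001,0],
    [0.135,0.001,0],
    [0.135,0.001,0],
    [0.135,0.001,0],
    [0.135,0.001,0],
    [0.135,0.001,0],
    [0.135,0.001,0]
  ],
  "turn": [0,0,0,0,0,0,0,0,0,0,0,0,0,0]
}}

```text
t: 24.33
tcp_pos: [0.4997, -0.3775, 0.0261]
tcp_rot: [0.975, 1.566, -0.595]
force: [-1.8, 0.2, 6.6]
width: 0.047
```

>>> {"method": "apply_moves", "body": {
  "jaw": [200,200,200,200,200,200,200],
  "translation": [
    [-0.02,0,0],
    [-0.05,0,0],
    [-0.09,0,0],
    [-0.12,0,0],
    [-0.125,0,0],
    [-0.125,0,0],
    [-0.125,0,0]
  ],
  "turn": [0,0,0,0,0,0,0]
}}

```text
t: 24.92
tcp_pos: [0.4981, -0.3758, 0.1484]
tcp_rot: [-2.72, 1.57, 1.994]
force: [0.2, 0.7, -1.9]
width: 0.047
```

```bash
python3 -c "
from fit import *
o,s=shot('wrist','w16'); P=cloud(o,s); t=o['tcp_pos'];print(o['t'],t,o['width'])
for v in (305,320,332):print((P[v,280]-t).round(4))
z=(P[320,280]-t)[2]
q=P[(abs(P[...,0]-t[0])<.022)&(abs(P[...,2]-t[2]-z)<.003)&(abs(P[...,1]-t[1])<.04)];print(q.max(0)-t,q.min(0)-t)
"
```

```text
24.9167 [ 0.49806884 -0.37581599  0.14843525] 0.04700483960778711
[0.0008 0.013  0.0611]
[0.0008 0.0068 0.0601]
[0.0008 0.0021 0.06  ]
[0.02027678 0.02139862 0.06273713] [-0.02183413 -0.00316423  0.05707249]
```

View pics/w16.png

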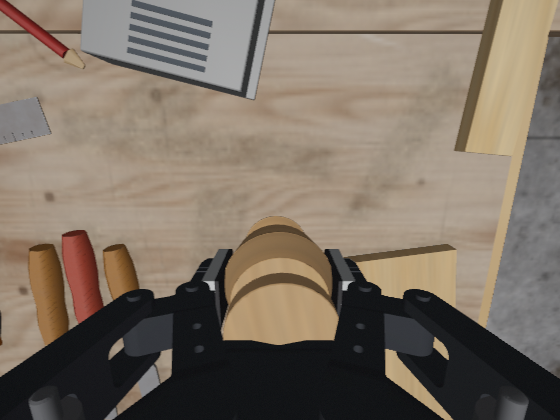

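>>> {"method": "apply_moves", "body": {
  "jaw": [200,200,200,200,200,200,200,200,200,200,200,200,200,200,200,200,200,200,200,200],
  "translation": [
    [0,0,-0.02],
    [0,0.008,-0.06],
    [0,0.018,-0.1],
    [0,0.028,-0.14],
    [0,0.04,-0.18],
    [0,0.05,-0.22],
    [0,0.0525,-0.26],
    [0,0.0525,-0.3],
    [0,0.0525,-0.34],
    [0,0.0525,-0.38],
    [0,0.0525,-0.42],
    [0,0.0525,-0.46],
    [0,0.0525,-0.5],
    [0,0.0525,-0.54],
    [0,0.0525,-0.565],
    [0,0.0525,-0.574],
    [0,0.0525,-0.574],
    [0,0.0525,-0.574],
    [0,0.0525,-0.574],
    [0,0.0525,-0.574]
  ],
  "turn": [0,0,0,0,0,0,0,0,0,0,0,0,0,0,0,0,0,0,0,0]
}}

```text
t: 26.63
tcp_pos: [0.5509, 0.1943, 0.1485]
tcp_rot: [-0.229, 1.569, -1.803]
force: [1.2, -0.5, -1.4]
width: 0.0469
```

>>> {"method": "apply_moves", "body": {
  "jaw": [200,200,200],
  "translation": [
    [0.01,0,0],
    [0.01,0,0],
    [0.01,0,0]
  ],
  "turn": [0,0,0]
}}

```text
t: 26.88
tcp_pos: [0.55, 0.1966, 0.1378]
tcp_rot: [-1.208, 1.569, -2.78]
force: [-0.3, 0.7, -0.0]
width: 0.0469
```

```bash
python3 -c "
from feet import *
o,s=shot('wrist','w17'); P=cloud(o,s); t=o['tcp_pos'];print(o['t'],t,o['width'])
for v in (305,320,332):print((P[v,280]-t).round(4))
z=(P[320,280]-t)[2]
q=P[(abs(P[...,0]-t[0])<.022)&(abs(P[...,2]-t[2]-z)<.003)&(abs(P[...,1]-t[1])<.04)];print(q.max(0)-t,q.min(0)-t)
feet(P)
o,s=shot('side','s17'); feet(cloud(o,s))
"
```

```text
26.8833 [0.55002196 0.19657081 0.13777935] 0.04691505343220335
[0.0009 0.0129 0.0608]
[0.0009 0.0077 0.0613]
[0.0009 0.0035 0.0617]
[0.02015195 0.02097093 0.06251437] [-0.02196874 -0.00296213  0.058322  ]
foot 2769 [0.0005 0.0577 0.0907] ((0.0005325914826244116, 0.05731811374425888), 0.01906726509332657)
```

View pics/w17.png

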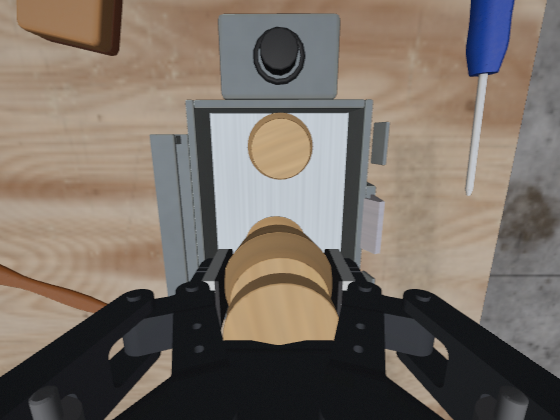

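>>> {"method": "apply_moves", "body": {
  "jaw": [200,200,200,200,200,200,200,200,200,200,200,51,51,51,51,51,51,51],
  "translation": [
    [0.0,0.0,-0.0015],
    [0.015,0,-0.0015],
    [0.03,0,-0.0015],
    [0.045,0,-0.0015],
    [0.06,0,-0.0015],
    [0.075,0,-0.0015],
    [0.09,0,-0.0015],
    [0.1,0,-0.0015],
    [0.104,0,-0.0015],
    [0.106,0,-0.0015],
    [0.106,0,-0.0015],
    [0.106,0,-0.0015],
    [0.106,0,-0.0015],
    [0.106,0,-0.0015],
    [0.09,0,-0.0015],
    [0.05,0,-0.0015],
    [0.01,0,-0.0015],
    [-0.03,0,-0.0015]
  ],
  "turn": [0,0,0,0,0,0,0,0,0,0,0,0,0,0,0,0,0,0]
}}

```text
t: 28.48
tcp_pos: [0.5504, 0.1988, 0.1703]
tcp_rot: [-0.505, 1.57, -2.076]
force: [1.1, -0.2, -0.4]
width: 0.0686
```

>>> {"method": "apply_moves", "body": {
  "jaw": [51,51,51,51,51],
  "translation": [
    [-0.04,0,0.03],
    [-0.08,0,0.06],
    [-0.11,0,0.06],
    [-0.11,0,0.06],
    [-0.11,0,0.06]
  ],
  "turn": [0,0,0,0,0]
}}

```text
t: 28.9
tcp_pos: [0.5526, 0.1378, 0.2825]
tcp_rot: [1.842, 1.562, 0.269]
force: [-0.8, 0.6, 0.3]
width: 0.0684
```

```bash
python3 -c "
from feet import *
o,s=shot('wrist','w18'); P=cloud(o,s); t=o['tcp_pos'];print(o['t'],t,o['width'])
feet(P); print(btn(P)); print(fitbox(P))
"
```

```text
28.9 [0.55260522 0.13780499 0.28249318] 0.06837958948278527
foot 1064 [0.0009 0.0571 0.0907] ((0.0007508208509534597, 0.05717972666025162), 0.019087420776486397)
foot 1035 [-0.0004  0.0034  0.0928] ((-0.0004111361631657928, 0.003170025534927845), 0.019951889291405678)
foot 924 [-0.0002 -0.0507  0.0928] ((-0.0003046129422727972, -0.05136677995324135), 0.020068876445293427)
(346, array([0.0775, 0.0784, 0.0793]), np.float64(0.0589))
(array([ 0.55099867,  0.19557657, -0.00287339]), np.float64(0.001994419717113214))
```

View pics/w18.png

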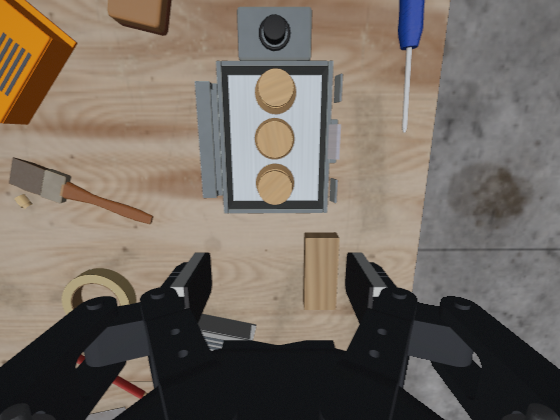

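>>> {"method": "apply_moves", "body": {
  "jaw": [51,0,0,0,0,0,0,0,0,0,0,0,0,0,0],
  "translation": [
    [-0.02,-0.0926,0.288],
    [-0.02,-0.0926,0.288],
    [-0.02,-0.0926,0.288],
    [-0.02,-0.0926,0.288],
    [-0.02,-0.0926,0.288],
    [-0.02,-0.0926,0.288],
    [-0.02,-0.0926,0.288],
    [-0.02,-0.0926,0.288],
    [-0.02,-0.0926,0.288],
    [-0.02,-0.0926,0.288],
    [-0.02,-0.0926,0.288],
    [-0.02,-0.0926,0.288],
    [-0.02,-0.0926,0.288],
    [-0.02,-0.0926,0.288],
    [-0.02,-0.0926,0.288]
  ],
  "turn": [-79.6,-79.6,-79.6,-79.6,-79.6,-79.6,-79.6,-79.6,-79.6,-79.6,-79.6,-79.6,-79.6,-79.6,-79.6]
}}

```text
t: 30.2
tcp_pos: [0.458, -0.1483, 0.2977]
tcp_rot: [3.029, 1.569, 2.848]
force: [0.5, -0.1, -0.2]
width: 0.0857
```

```bash
cat > cov.py <<'E'
from fit import *
def rib(P,c=(.455,-.15),r=.15,z0=.066,z1=.08):
    m=(np.hypot(P[...,0]-c[0],P[...,1]-c[1])<r)&(P[...,2]>z0)&(P[...,2]<z1)
    q=P[m].astype(np.float32); b=cv2.minAreaRect(q[:,:2]); bp=cv2.boxPoints(b)
    e=[bp[1]-bp[0],bp[2]-bp[1]]; e=max(e,key=np.linalg.norm); 
    if e[1]<0:e=-e
    print('rib',len(q),np.round(b[0],4),np.round(b[1],4),'yaw dir of rib deg',np.degrees(np.arctan2(e[1],e[0])).round(2),'z',np.median(q[:,2]))
    m=(np.hypot(P[...,0]-c[0],P[...,1]-c[1])<r)&(P[...,2]>.04)&(P[...,2]<.049)
    q=P[m].astype(np.float32);b=cv2.minAreaRect(q[:,:2]); print('top',len(q),b)
E
python3 -c "
from cov import *
o,s=shot('wrist','w19'); P=cloud(o,s); t=o['tcp_pos'];print(o['t'],t,o['width'],rot(o).round(4).tolist(),o['joint_pos'].round(3))
rib(P)
"
```

```text
30.2 [ 0.45799448 -0.14827139  0.29770805] 0.08572237906245808 [[-0.002, 0.1801, 0.9836], [0.0006, 0.9836, -0.1801], [-1.0, 0.0002, -0.0021]] [ 0.077  0.291  0.255  1.793 -0.083  1.069  1.75 ]Traceback (most recent call last):
  File "<string>", line 4, in <module>
    rib(P)
    ~~~^^^
  File "cov.py", line 4, in rib
    q=P[m].astype(np.float32); b=cv2.minAreaRect(q[:,:2]); bp=cv2.boxPoints(b)
                                 ~~~~~~~~~~~~~~~^^^^^^^^^
cv2.error: OpenCV(4.12.0) /io/opencv/modules/imgproc/src/convhull.cpp:143: error: (-215:Assertion failed) total >= 0 && (depth == CV_32F || depth == CV_32S) in function 'convexHull'
```

View pics/w19.png

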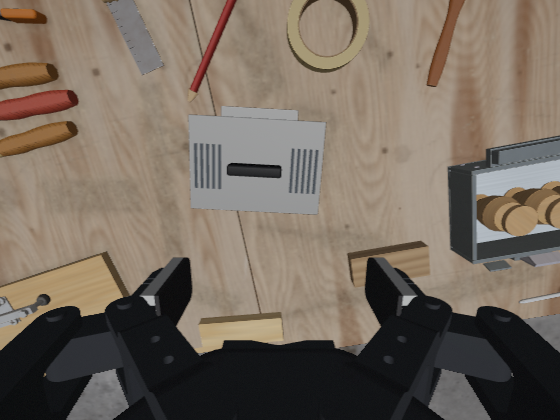

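```bash
python3 -c "
from cov import *
o,s=shot('wrist'); P=cloud(o,s)
for u,v in [(254,170),(240,170),(255,145),(255,200),(258,112),(300,210)]: print(P[v,u].round(4))
P[v,u]
rib(P,tuple(P[170,254,:2]),.12)
o,s=shot('scene','s19'); 
"
```

```text
[ 0.4298 -0.1742  0.0744]
[ 0.4267 -0.1917  0.0735]
[ 0.4005 -0.1693  0.0445]
[ 0.4741 -0.1843  0.044 ]
[ 0.3572 -0.1591  0.0057]
[ 0.4996 -0.1246  0.0443]Traceback (most recent call last):
  File "<string>", line 6, in <module>
    rib(P,tuple(P[170,254,:2]),.12)
    ~~~^^^^^^^^^^^^^^^^^^^^^^^^^^^^
  File "cov.py", line 4, in rib
    q=P[m].astype(np.float32); b=cv2.minAreaRect(q[:,:2]); bp=cv2.boxPoints(b)
                                 ~~~~~~~~~~~~~~~^^^^^^^^^
cv2.error: OpenCV(4.12.0) /io/opencv/modules/imgproc/src/convhull.cpp:143: error: (-215:Assertion failed) total >= 0 && (depth == CV_32F || depth == CV_32S) in function 'convexHull'
```

```bash
sed -i 's/cv2.minAreaRect(q\[:,:2\])/cv2.minAreaRect(np.ascontiguousarray(q[:,:2]))/g' cov.py; python3 -c "
from cov import *
o,s=shot('wrist'); P=cloud(o,s);print(o['tcp_pos'])
rib(P,(.43,-.174),.12)
o,s=shot('scene','s19'); P=cloud(o,s);rib(P,(.43,-.174),.12)
"
```

```text
[ 0.45816128 -0.14854799  0.29816001]
rib 627 [ 0.4308 -0.1746] [0.0691 0.0145] yaw dir of rib deg 76.58 z 0.07358136
top 11632 ((0.4281831681728363, -0.1737457513809204), (0.18025940656661987, 0.1263604462146759), 76.72229766845703)
rib 147 [ 0.4308 -0.1748] [0.0702 0.0151] yaw dir of rib deg 78.26 z 0.074044384
top 2641 ((0.4280034899711609, -0.1727907955646515), (0.18353654444217682, 0.12663710117340088), 76.44327545166016)
```

View pics/s19.png

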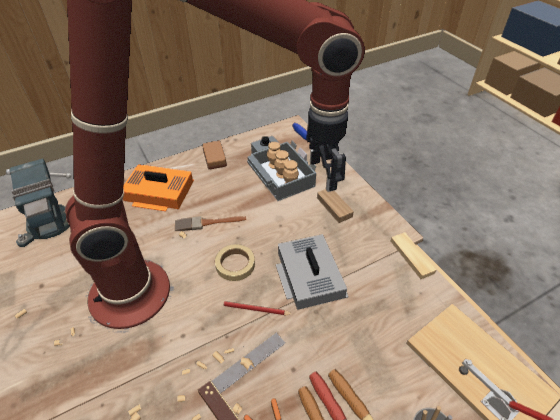

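>>> {"method": "apply_moves", "body": {
  "jaw": [0,0,0,0,0,0,0,0,0,0],
  "translation": [
    [0.02,-0.0306,-0.0222],
    [0.06,-0.0306,-0.0222],
    [0.1,-0.0306,-0.0222],
    [0.14,-0.0306,-0.0222],
    [0.17,-0.0306,-0.0222],
    [0.19,-0.0306,-0.0222],
    [0.198,-0.0306,-0.0222],
    [0.198,-0.0306,-0.0222],
    [0.198,-0.0306,-0.0222],
    [0.198,-0.0306,-0.0222]
  ],
  "turn": [3,3,3,3,3,3,3,3,3,3]
}}

```text
t: 31.23
tcp_pos: [0.4321, -0.1756, 0.102]
tcp_rot: [-0.145, 1.567, -0.378]
force: [0.1, 0.4, -0.4]
width: 0.0855
```

```bash
python3 -c "
from cov import *
o,s=shot('wrist','w20'); P=cloud(o,s); t=o['tcp_pos'];print(o['t'],t,o['width'],rot(o).round(4).tolist())
rib(P,(.43,-.174),.12)
"
```

```text
31.2333 [ 0.43211555 -0.17560551  0.10203338] 0.08545801103979407 [[0.0031, 0.2312, 0.9729], [-0.0012, 0.9729, -0.2312], [-1.0, -0.0005, 0.0033]]
rib 2540 [ 0.4303 -0.1741] [0.07   0.0144] yaw dir of rib deg 76.73 z 0.0736333
top 35971 ((0.42819902300834656, -0.1738637089729309), (0.18023629486560822, 0.12636125087738037), 76.65283203125)
```

View pics/w20.png

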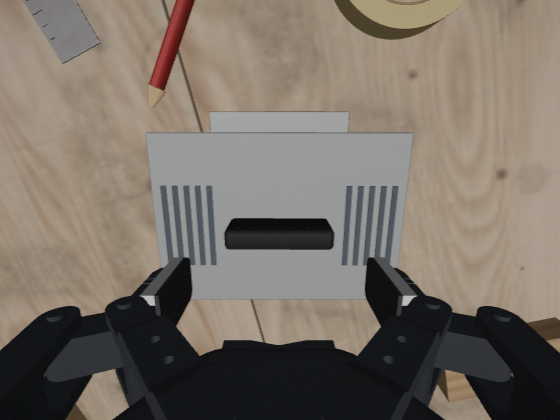

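>>> {"method": "apply_moves", "body": {
  "jaw": [0,0,0,0,0,0,80,80,80,80,80,80,80],
  "translation": [
    [0.02,0.001,-0.002],
    [0.035,0.001,-0.002],
    [0.048,0.001,-0.002],
    [0.056,0.001,-0.002],
    [0.06,0.001,-0.002],
    [0.06,0.001,-0.002],
    [0.06,0.001,-0.002],
    [0.06,0.001,-0.002],
    [0.06,0.001,-0.002],
    [0.06,0.001,-0.002],
    [0.06,0.001,-0.002],
    [0.06,0.001,-0.002],
    [0.06,0.001,-0.002]
  ],
  "turn": [0,0,0,0,0,0,0,0,0,0,0,0,0],
  "force": 60
}}

```text
t: 32.37
tcp_pos: [0.4297, -0.174, 0.0418]
tcp_rot: [-0.172, 1.569, -0.405]
force: [-1.3, 0.7, 4.9]
width: 0.0688
```

>>> {"method": "apply_moves", "body": {
  "jaw": [120,120,120,120,120,120,120],
  "translation": [
    [0,0,0],
    [-0.005,0,0],
    [-0.01,0,0],
    [-0.02,0,0],
    [-0.03,0,0],
    [-0.03,0,0],
    [-0.03,0,0]
  ],
  "turn": [0,0,0,0,0,0,0]
}}

```text
t: 32.95
tcp_pos: [0.4295, -0.1736, 0.0711]
tcp_rot: [-0.148, 1.569, -0.381]
force: [0.2, -0.7, -2.9]
width: 0.0686
```

```bash
python3 -c "
from cov import *
o,s=shot('wrist','w21'); P=cloud(o,s); t=o['tcp_pos'];print(o['t'],t,o['width'],rot(o).round(4).tolist(),o['force'],o['wrist_torque'])
o,s=shot('side','s21');o,s=shot('scene','c21')
"
```

```text
32.95 [ 0.4295148  -0.17364596  0.07113877] 0.06858982027915311 [[0.0013, 0.231, 0.973], [-0.0005, 0.973, -0.231], [-1.0, -0.0002, 0.0013]] [ 0.1592918  -0.69891619 -2.92288772] [0.01348931 0.02359162 0.02619602]
```

View pics/w21.png

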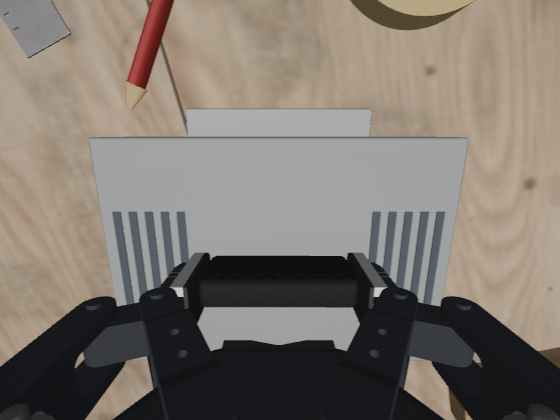

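View pics/s21.png

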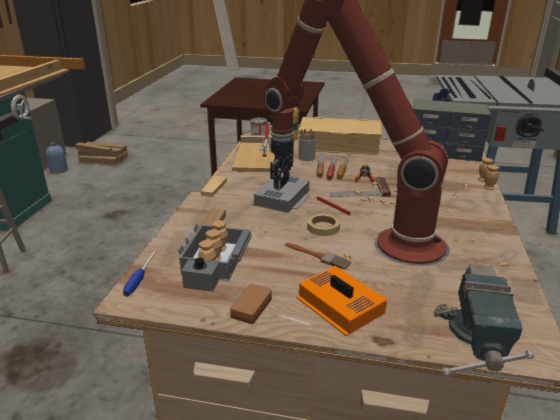

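>>> {"method": "apply_moves", "body": {
  "jaw": [120,120,120,120,120,120,120,120,120,120,120,120,120,120,120,120,120,120],
  "translation": [
    [-0.02,0,0],
    [-0.045,0.015,0],
    [-0.07,0.045,0],
    [-0.09,0.08,0],
    [-0.09,0.12,0],
    [-0.09,0.16,-0.005],
    [-0.09,0.195,-0.013],
    [-0.09,0.23,-0.03],
    [-0.09,0.265,-0.05],
    [-0.09,0.295,-0.07],
    [-0.09,0.322,-0.09],
    [-0.09,0.343,-0.107],
    [-0.09,0.3537,-0.1151],
    [-0.09,0.3537,-0.1151],
    [-0.09,0.3537,-0.1151],
    [-0.09,0.3537,-0.1151],
    [-0.09,0.3537,-0.1151],
    [-0.09,0.3537,-0.1151]
  ],
  "turn": [0,0,0,0,-2,-4,-6,-8,-10,-12,-13.1,-13.1,-13.1,-13.1,-13.1,-13.1,-13.1,-13.1],
  "force": 40
}}

```text
t: 34.6
tcp_pos: [0.3995, 0.1956, 0.1605]
tcp_rot: [-1.622, 1.57, -1.629]
force: [-0.1, -1.2, -1.7]
width: 0.0685
```

```bash
cat > tilt.py <<'E'
from fit import *
def tilt(show=None):
    o,s=shot('wrist',show); H=np.array(s['hand_eye']); 
    P=cloud(o,s); R=rot(o); t=np.array(o['tcp_pos'])
    T=(P-t)@R   # tool coords
    # cover top surface points: tool x (down) about 0..20mm beyond tcp region in front (tool z from -.065 to -.015)
    m=(T[...,2]<-.014)&(T[...,2]>-.06)&(abs(T[...,1])<.08)&(T[...,0]>-.035)&(T[...,0]<.035)
    q=T[m]; 
    for _ in range(3):
        A=np.c_[q[:,1],q[:,2],np.ones(len(q))]; c,*_=np.linalg.lstsq(A,q[:,0],rcond=None); r=abs(q[:,0]-A@c); q=q[r<max(.002,2*np.median(r))]
    # up = -x ; cover x = tool z ; height h=-T0 ; slope dh/dz=-c[1]
    print('t',round(o['t'],2),'tcp',t.round(4),'toolyaw',np.degrees(np.arctan2(R[1,1],R[0,1])).round(2),'width',round(float(o['width']),4),'F',o['force'].round(1))
    print('tilt rear-up deg',np.degrees(np.arctan(-c[1])).round(2),'roll',np.degrees(np.arctan(-c[0])).round(2),'top height rel tcp at z=0',-c[2].round(4),'n',len(q))
    # lip: points near cover front
    m=(T[...,2]<-.055)&(T[...,2]>-.12)&(abs(T[...,1])<.054)&(T[...,0]>.0)&(T[...,0]<.11)
    return o,s,P,T
E
python3 -c "
from tilt import *
tilt('w22')
o,s=shot('side','s22')
cv2.imwrite('pics/s22c.png',cv2.cvtColor(cv2.resize(s['frame'][150:330,130:380],None,fx=3,fy=3),cv2.COLOR_RGB2BGR))
"
```

```text
t 34.6 tcp [0.3995 0.1956 0.1605] toolyaw 89.56 width 0.0685 F [-0.1 -1.2 -1.7]
tilt rear-up deg 0.24 roll -0.0 top height rel tcp at z=0 0.0033 n 29724
```

View pics/w22.png

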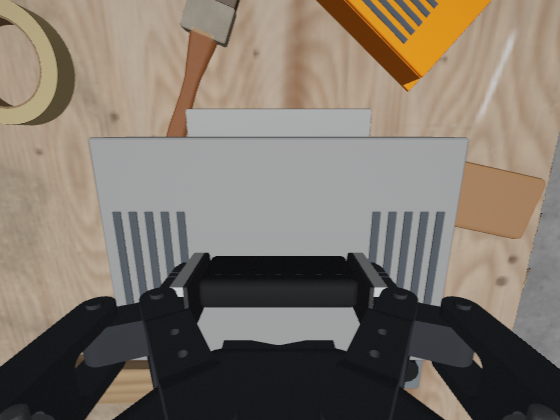

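View pics/s22c.png

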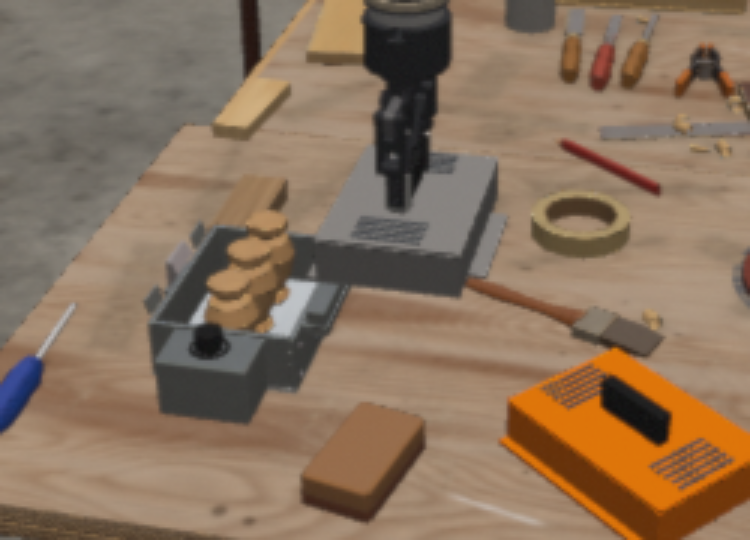

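>>> {"method": "apply_moves", "body": {
  "jaw": [120,120,120,120,120,120,120,120,120,120,120,120,120,120,120,120,120],
  "translation": [
    [0.015,0,0],
    [0.03,0,0],
    [0.04,0,0],
    [0.045,0,0],
    [0.047,0,0],
    [0.049,0,-0.0015],
    [0.051,0,-0.003],
    [0.053,0,-0.0045],
    [0.055,0,-0.006],
    [0.057,0,-0.0075],
    [0.059,0,-0.009],
    [0.061,0,-0.0105],
    [0.063,0,-0.012],
    [0.065,0,-0.0135],
    [0.066,0,-0.014],
    [0.066,0,-0.014],
    [0.066,0,-0.014]
  ],
  "turn": [0,0,0,0,0,0,0,0,0,0,0,0,0,0,0,0,0]
}}

```text
t: 36.12
tcp_pos: [0.3839, 0.1964, 0.0958]
tcp_rot: [-2.978, 1.569, -2.983]
force: [-5.2, -1.4, 8.3]
width: 0.0687
```

```bash
python3 -c "
from tilt import *
tilt('w23')
o,s=shot('side','s23')
cv2.imwrite('pics/s23c.png',cv2.cvtColor(cv2.resize(s['frame'][150:330,130:380],None,fx=3,fy=3),cv2.COLOR_RGB2BGR))
"
```

```text
t 36.12 tcp [0.3839 0.1964 0.0958] toolyaw 89.72 width 0.0687 F [-5.2 -1.4  8.3]
tilt rear-up deg 15.37 roll 0.03 top height rel tcp at z=0 0.0033 n 25383
```

View pics/s23c.png

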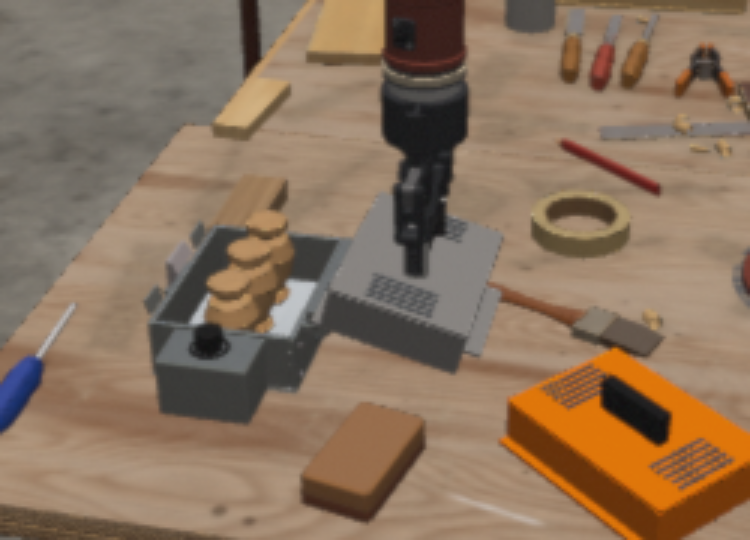

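>>> {"method": "apply_moves", "body": {
  "jaw": [120,120,120,120,120,120,120],
  "translation": [
    [-0.01,0,0],
    [-0.03,0,0],
    [-0.05,0,0],
    [-0.07,0,0],
    [-0.08,0,0],
    [-0.08,0,0],
    [-0.08,0,0]
  ],
  "turn": [0,0,0,0,0,0,0],
  "force": 60
}}

```text
t: 36.8
tcp_pos: [0.3853, 0.1972, 0.1751]
tcp_rot: [0.583, 1.569, 0.578]
force: [-1.0, -0.4, -2.5]
width: 0.0691
```

```bash
cat >> tilt.py <<'E'
def lip(T):
    # scan column of tool y~0 for discontinuity at front; lip top points
    m=(abs(T[...,1])<.05)&(T[...,2]<-.06)&(T[...,2]>-.13)&(T[...,0]>.02)&(T[...,0]<.09)
    q=T[m]
    # lip = points lying >25mm below top plane
    print('n',len(q)); 
    h,e=np.histogram(q[:,0],bins=np.arange(.02,.09,.004)); print(h.tolist())
    return q
E
python3 -c "
from tilt import *
o,s,P,T=tilt('w24')
q=lip(T)
for v in range(90,150,4): print(v,T[v,278].round(4), end=' | ')
"
```

```text
t 36.8 tcp [0.3853 0.1972 0.1751] toolyaw 89.72 width 0.0691 F [-1.  -0.4 -2.5]
tilt rear-up deg 14.41 roll 0.02 top height rel tcp at z=0 0.0033 n 25847
n 606
[0, 0, 0, 0, 0, 0, 0, 4, 602, 0, 0, 0, 0, 0, 0, 0, 0]
90 [ 0.1742 -0.0003 -0.1097] | 94 [ 0.1747 -0.0003 -0.106 ] | 98 [ 0.1735 -0.0003 -0.102 ] | 102 [ 0.1743 -0.0003 -0.0982] | 106 [ 0.1747 -0.0003 -0.0944] | 110 [ 0.175  -0.0002 -0.0905] | 114 [ 0.1746 -0.0002 -0.0866] | 118 [ 0.1732 -0.0002 -0.0825] | 122 [ 0.1746 -0.0002 -0.0786] | 126 [ 0.174  -0.0002 -0.0746] | 130 [ 0.1744 -0.0002 -0.0706] | 134 [ 0.1731 -0.0002 -0.0665] | 138 [ 0.1749 -0.0002 -0.0624] | 142 [ 0.0538 -0.0002 -0.0612] | 146 [ 0.0535 -0.0002 -0.0586] |
```

View pics/w24.png

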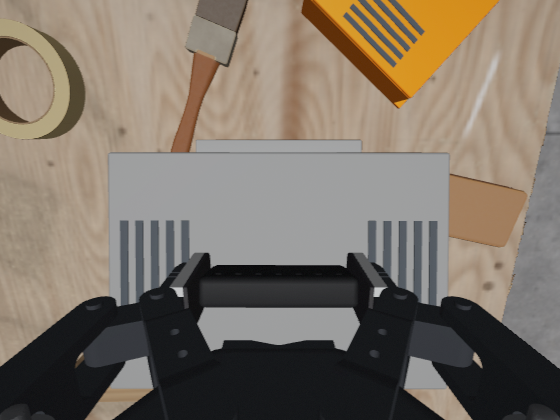

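>>> {"method": "apply_moves", "body": {
  "jaw": [120,120,120,120,120,120,120,120,120,120,120,120,120],
  "translation": [
    [0,0,0.02],
    [0,0,0.05],
    [0,0,0.08],
    [0,0,0.11],
    [0,0,0.14],
    [0,0,0.16],
    [0.01,0,0.1637],
    [0.025,0,0.1637],
    [0.038,0,0.1637],
    [0.044,0,0.1637],
    [0.044,0,0.1637],
    [0.044,0,0.1637],
    [0.044,0,0.1637]
  ],
  "turn": [0,0,0,0,0,0,0,0,0,0,0,0,0]
}}

```text
t: 37.93
tcp_pos: [0.5489, 0.1965, 0.131]
tcp_rot: [0.317, 1.57, 0.312]
force: [0.3, 0.7, -3.0]
width: 0.069
```

```bash
python3 -c "
from tilt import *
o,s,P,T=tilt('w25')
L=tobox(P)
for v in range(80,170,4): print(v,T[v,278].round(4),'box',L[v,278].round(4))
o,s=shot('side','s25')
cv2.imwrite('pics/s25c.png',cv2.cvtColor(cv2.resize(s['frame'][150:330,130:380],None,fx=3,fy=3),cv2.COLOR_RGB2BGR))
"
```

```text
t 37.93 tcp [0.5489 0.1965 0.131 ] toolyaw 89.74 width 0.069 F [ 0.3  0.7 -3. ]
tilt rear-up deg 14.41 roll 0.02 top height rel tcp at z=0 0.0033 n 25842
80 [ 0.1301 -0.0002 -0.1117] box [-1.139e-01 -1.000e-04  9.000e-04]
84 [ 0.1307 -0.0002 -0.1086] box [-1.108e-01 -1.000e-04  3.000e-04]
88 [ 0.1301 -0.0002 -0.1052] box [-1.075e-01 -1.000e-04  9.000e-04]
92 [ 0.1293 -0.0002 -0.1019] box [-1.041e-01 -1.000e-04  1.700e-03]
96 [ 0.1304 -0.0002 -0.0987] box [-1.01e-01 -1.00e-04  5.00e-04]
100 [ 0.0572 -0.0002 -0.0875] box [-0.0899 -0.      0.0737]
104 [ 0.0569 -0.0002 -0.0851] box [-0.0874 -0.      0.074 ]
108 [ 0.0558 -0.0002 -0.0825] box [-0.0848 -0.      0.0752]
112 [ 0.0574 -0.0002 -0.0802] box [-0.0825 -0.      0.0735]
116 [ 0.0565 -0.0002 -0.0777] box [-0.08   -0.      0.0745]
120 [ 0.0565 -0.0002 -0.0752] box [-0.0775 -0.      0.0744]
124 [ 0.0564 -0.0002 -0.0727] box [-0.075  -0.      0.0746]
128 [ 0.0724 -0.0002 -0.0705] box [-0.0728 -0.0001  0.0585]
132 [ 0.0728 -0.0002 -0.0677] box [-0.07   -0.      0.0581]
136 [ 0.072  -0.0002 -0.0649] box [-0.0672 -0.      0.0589]
140 [ 0.0537 -0.0002 -0.0625] box [-0.0648 -0.      0.0772]
144 [ 0.0523 -0.0002 -0.06  ] box [-0.0623 -0.      0.0787]
148 [ 0.0521 -0.0002 -0.0574] box [-0.0597 -0.      0.0788]
152 [ 0.014  -0.0001 -0.057 ] box [-0.0593 -0.      0.1169]
156 [ 0.0099 -0.0001 -0.0552] box [-0.0575 -0.      0.121 ]
160 [ 0.0099 -0.0001 -0.0531] box [-0.0555 -0.      0.121 ]
164 [ 0.0102 -0.0001 -0.051 ] box [-0.0534 -0.      0.1207]
168 [ 0.0089 -0.0001 -0.0491] box [-0.0514 -0.      0.1221]
```

View pics/w25.png

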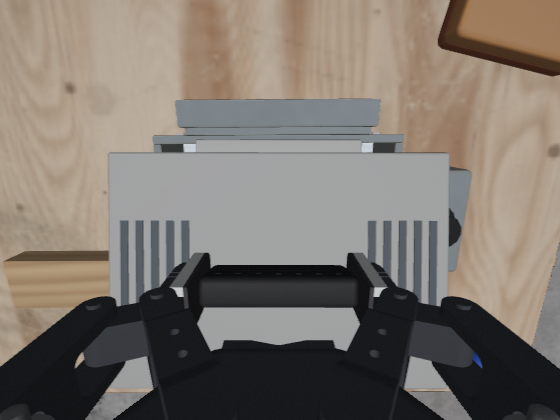

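View pics/s25c.png

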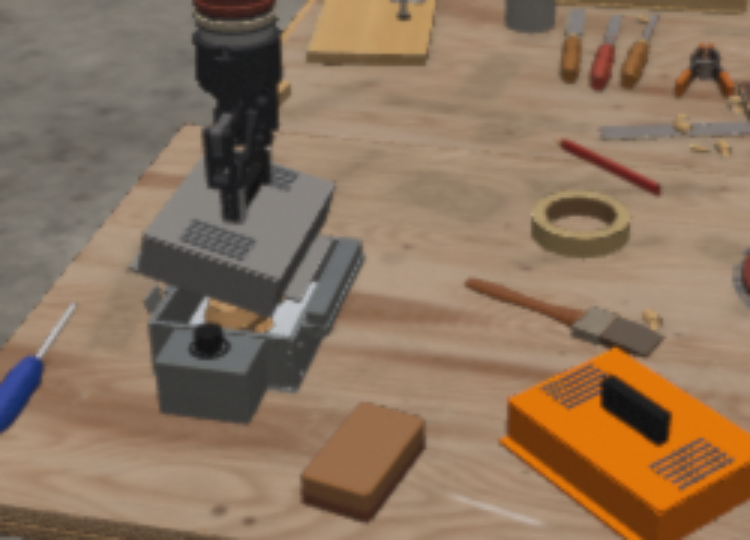

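>>> {"method": "apply_moves", "body": {
  "jaw": [120,120,120,120,120,120],
  "translation": [
    [0.004,0,0],
    [0.009,0,0],
    [0.013,0,0],
    [0.013,0,0],
    [0.013,0,0],
    [0.013,0,0]
  ],
  "turn": [0,0,0,0,0,0]
}}

```text
t: 38.53
tcp_pos: [0.5486, 0.1963, 0.1175]
tcp_rot: [-2.712, 1.57, -2.717]
force: [-0.9, 0.6, -3.2]
width: 0.0691
```

```bash
python3 -c "
from tilt import *
o,s,P,T=tilt('w26')
L=tobox(P)
for v in range(110,160,3): print(v,T[v,278].round(4),'box',L[v,278].round(4))
"
```

```text
t 38.53 tcp [0.5486 0.1963 0.1175] toolyaw 89.73 width 0.0691 F [-0.9  0.6 -3.2]
tilt rear-up deg 14.4 roll 0.02 top height rel tcp at z=0 0.0033 n 25857
110 [ 0.0449 -0.0002 -0.0805] box [-0.0831 -0.0002  0.0727]
113 [ 0.0434 -0.0002 -0.0786] box [-0.0812 -0.0002  0.0741]
116 [ 0.0434 -0.0002 -0.0769] box [-0.0795 -0.0002  0.0741]
119 [ 0.0448 -0.0002 -0.0752] box [-0.0778 -0.0002  0.0728]
122 [ 0.0432 -0.0002 -0.0734] box [-0.076  -0.0002  0.0743]
125 [ 0.0445 -0.0002 -0.0717] box [-0.0743 -0.0002  0.0731]
128 [ 0.0584 -0.0002 -0.0702] box [-0.0728 -0.0002  0.0592]
131 [ 0.0582 -0.0002 -0.0682] box [-0.0709 -0.0002  0.0593]
134 [ 0.0589 -0.0002 -0.0663] box [-0.0689 -0.0002  0.0586]
137 [ 0.0588 -0.0002 -0.0644] box [-0.067  -0.0002  0.0588]
140 [ 0.0542 -0.0002 -0.0625] box [-0.0651 -0.0002  0.0633]
143 [ 0.0518 -0.0002 -0.0606] box [-0.0632 -0.0002  0.0657]
146 [ 0.0533 -0.0002 -0.0586] box [-0.0613 -0.0002  0.0643]
149 [ 0.0517 -0.0002 -0.0568] box [-0.0594 -0.0002  0.0659]
152 [ 0.0134 -0.0001 -0.057 ] box [-0.0596 -0.0002  0.1042]
155 [ 0.0107 -0.0001 -0.0556] box [-0.0582 -0.0002  0.1069]
158 [ 0.0113 -0.0001 -0.054 ] box [-0.0566 -0.0002  0.1062]
```

>>> {"method": "apply_moves", "body": {
  "jaw": [120,120,120,120,120,120,120,120,120,120,120],
  "translation": [
    [-0.001,0,-0.002],
    [-0.001,0,-0.004],
    [-0.001,0,-0.006],
    [-0.001,0,-0.008],
    [-0.001,0,-0.01],
    [-0.001,0,-0.012],
    [-0.001,0,-0.014],
    [-0.001,0,-0.016],
    [-0.001,0,-0.018],
    [-0.001,0,-0.018],
    [-0.001,0,-0.018]
  ],
  "turn": [0,0,0,0,0,0,0,0,0,0,0]
}}

```text
t: 39.5
tcp_pos: [0.5306, 0.1965, 0.1187]
tcp_rot: [0.287, 1.571, 0.282]
force: [0.1, -0.4, -2.5]
width: 0.0689
```

```bash
python3 -c "
from tilt import *
o,s,P,T=tilt('w27')
L=tobox(P)
for v in range(110,165,3): print(v,T[v,278].round(4),'box',L[v,278].round(4))
o,s=shot('side','s27')
cv2.imwrite('pics/s27c.png',cv2.cvtColor(cv2.resize(s['frame'][150:330,130:380],None,fx=3,fy=3),cv2.COLOR_RGB2BGR))
"
```

```text
t 39.5 tcp [0.5306 0.1965 0.1187] toolyaw 89.74 width 0.0689 F [ 0.1 -0.4 -2.5]
tilt rear-up deg 14.41 roll 0.02 top height rel tcp at z=0 0.0033 n 25857
110 [ 0.1175 -0.0002 -0.0861] box [-0.1067 -0.0002  0.0012]
113 [ 0.1186 -0.0002 -0.0837] box [-1.043e-01 -2.000e-04  1.000e-04]
116 [ 0.118  -0.0002 -0.0813] box [-0.1019 -0.0002  0.0007]
119 [ 0.118  -0.0002 -0.0788] box [-0.0994 -0.0002  0.0007]
122 [ 0.1184 -0.0002 -0.0764] box [-0.097  -0.0002  0.0003]
125 [ 0.1172 -0.0002 -0.0739] box [-0.0945 -0.0002  0.0014]
128 [ 0.0598 -0.0002 -0.0702] box [-0.0908 -0.0001  0.0589]
131 [ 0.0452 -0.0002 -0.0681] box [-0.0887 -0.0001  0.0735]
134 [ 0.0448 -0.0002 -0.0663] box [-0.0869 -0.0001  0.0738]
137 [ 0.0455 -0.0002 -0.0645] box [-0.0851 -0.0001  0.0732]
140 [ 0.0457 -0.0001 -0.0626] box [-0.0832 -0.0001  0.073 ]
143 [ 0.0447 -0.0001 -0.0608] box [-0.0814 -0.0001  0.0739]
146 [ 0.045  -0.0001 -0.0589] box [-0.0795 -0.0001  0.0736]
149 [ 0.0447 -0.0001 -0.0571] box [-0.0777 -0.0001  0.0739]
152 [ 0.0122 -0.0001 -0.0571] box [-7.770e-02 -1.000e-04  1.065e-01]
155 [ 0.0108 -0.0001 -0.0556] box [-7.620e-02 -1.000e-04  1.079e-01]
158 [ 0.0108 -0.0001 -0.0541] box [-7.470e-02 -1.000e-04  1.079e-01]
161 [ 0.0097 -0.0001 -0.0526] box [-7.320e-02 -1.000e-04  1.089e-01]
164 [ 0.0096 -0.0001 -0.0511] box [-7.17e-02 -1.00e-04  1.09e-01]
```

View pics/w27.png

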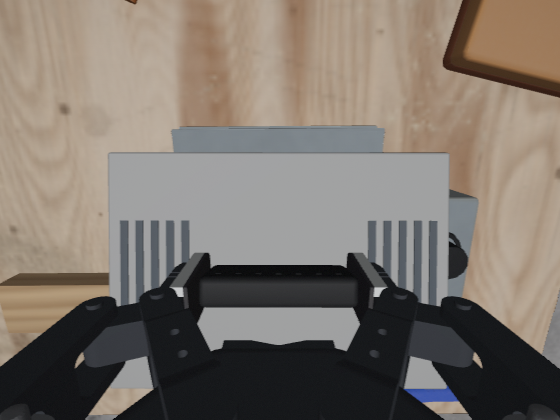

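View pics/s27c.png

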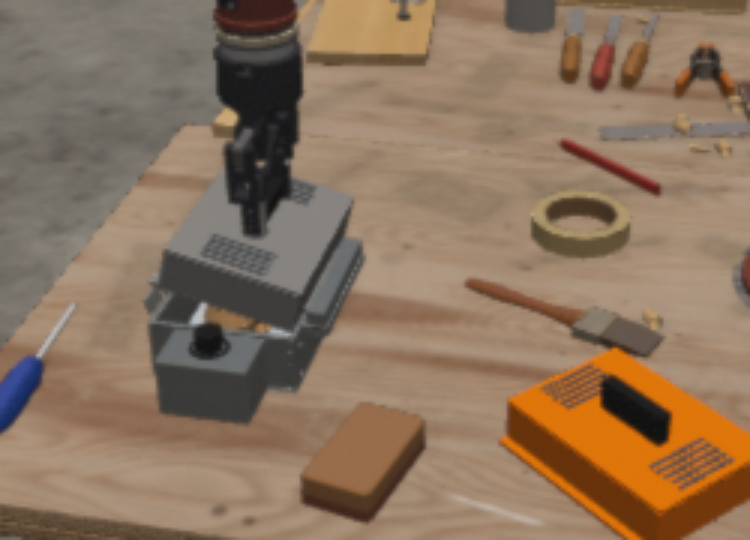

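>>> {"method": "apply_moves", "body": {
  "jaw": [120,120,120,120,120,120,120,120,120,120],
  "translation": [
    [0.001,0,0],
    [0.0025,0,0.0015],
    [0.004,0,0.0032],
    [0.005,0,0.0045],
    [0.0063,0,0.0058],
    [0.0075,0,0.007],
    [0.0088,0,0.0084],
    [0.01,0,0.0096],
    [0.0115,0,0.0108],
    [0.0115,0,0.0108]
  ],
  "turn": [0,0,0,0,0,0,0,0,0,0],
  "force": 25
}}

```text
t: 40.43
tcp_pos: [0.5426, 0.1966, 0.1073]
tcp_rot: [0.298, 1.569, 0.293]
force: [-0.3, 0.9, 5.0]
width: 0.069
```

```bash
python3 -c "
from tilt import *
o,s,P,T=tilt('w28')
L=tobox(P)
for v in range(116,165,3): print(v,T[v,278].round(4),'box',L[v,278].round(4))
o,s=shot('side','s28')
cv2.imwrite('pics/s28c.png',cv2.cvtColor(cv2.resize(s['frame'][150:330,130:380],None,fx=3,fy=3),cv2.COLOR_RGB2BGR))
"
```

```text
t 40.43 tcp [0.5426 0.1966 0.1073] toolyaw 89.7 width 0.069 F [-0.3  0.9  5. ]
tilt rear-up deg 6.51 roll -0.05 top height rel tcp at z=0 0.0042 n 28971
116 [ 0.0333 -0.0001 -0.0763] box [-0.0848  0.0001  0.0739]
119 [ 0.0322 -0.0001 -0.0746] box [-0.0831  0.0001  0.0749]
122 [ 0.0344 -0.0001 -0.073 ] box [-0.0815  0.0001  0.0728]
125 [ 0.0338 -0.0001 -0.0713] box [-0.0798  0.0001  0.0734]
128 [ 0.0315 -0.0001 -0.0696] box [-0.0781  0.0001  0.0757]
131 [ 0.0338 -0.0001 -0.068 ] box [-0.0765  0.0001  0.0734]
134 [ 0.0321 -0.0001 -0.0662] box [-0.0748  0.0001  0.0751]
137 [ 0.0432 -0.0001 -0.0645] box [-0.073   0.0001  0.064 ]
140 [ 0.0429 -0.0001 -0.0627] box [-0.0711  0.0001  0.0643]
143 [ 0.0036 -0.0001 -0.0619] box [-7.050e-02  1.000e-04  1.036e-01]
146 [ 0.0016 -0.0001 -0.0605] box [-6.910e-02  1.000e-04  1.056e-01]
149 [ 0.0029 -0.0001 -0.0591] box [-6.760e-02  1.000e-04  1.043e-01]
152 [ 0.002  -0.0001 -0.0577] box [-6.620e-02  1.000e-04  1.052e-01]
155 [ 0.0009 -0.0001 -0.0563] box [-6.490e-02  1.000e-04  1.063e-01]
158 [ 0.0021 -0.0001 -0.0547] box [-6.330e-02  1.000e-04  1.051e-01]
161 [ 0.0022 -0.0001 -0.0533] box [-6.18e-02  1.00e-04  1.05e-01]
164 [ 0.0021 -0.0001 -0.0518] box [-6.040e-02  1.000e-04  1.051e-01]
```

View pics/w28.png

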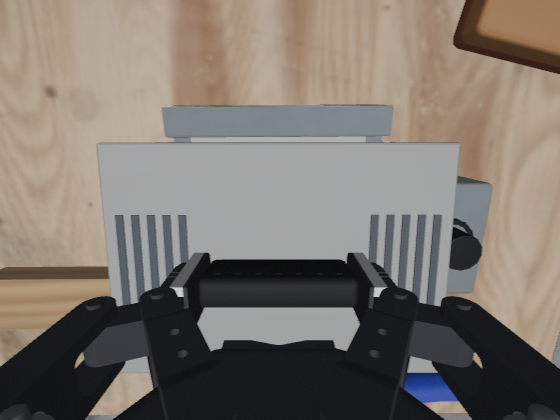

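View pics/s28c.png

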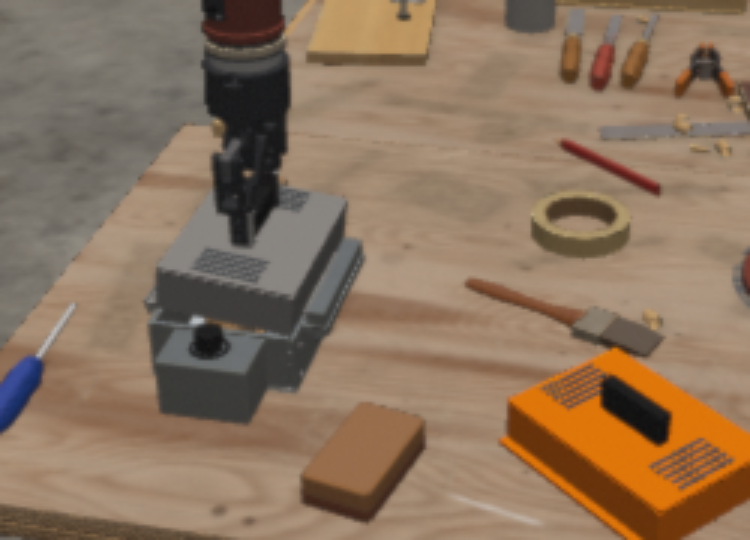

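>>> {"method": "apply_moves", "body": {
  "jaw": [120,120,120,120,120,120,120,120,120,120],
  "translation": [
    [0.0015,0,0.0012],
    [0.003,0,0.0024],
    [0.0045,0,0.0038],
    [0.006,0,0.005],
    [0.0075,0,0.006],
    [0.009,0,0.007],
    [0.01,0,0.0073],
    [0.0105,0,0.0073],
    [0.011,0,0.0073],
    [0.011,0,0.0073]
  ],
  "turn": [0,0,0,0,0,0,0,0,0,0]
}}

```text
t: 41.37
tcp_pos: [0.5488, 0.1966, 0.0985]
tcp_rot: [0.927, 1.57, 0.923]
force: [-5.3, -0.5, 17.5]
width: 0.069
```

```bash
python3 -c "
from tilt import *
o,s,P,T=tilt('w29')
L=tobox(P)
for v in range(110,165,6): print(v,T[v,278].round(4),'box',L[v,278].round(4))
o,s=shot('side','s29')
cv2.imwrite('pics/s29c.png',cv2.cvtColor(cv2.resize(s['frame'][150:330,130:380],None,fx=3,fy=3),cv2.COLOR_RGB2BGR))
"
```

```text
t 41.37 tcp [0.5488 0.1966 0.0985] toolyaw 89.82 width 0.069 F [-5.3 -0.5 17.5]
tilt rear-up deg 0.25 roll -0.07 top height rel tcp at z=0 0.0047 n 30342
110 [ 0.0242 -0.0001 -0.0789] box [-0.0812 -0.      0.0743]
116 [ 0.0241 -0.0001 -0.0758] box [-0.0781 -0.      0.0744]
122 [ 0.0254 -0.0001 -0.0727] box [-0.075  -0.      0.0731]
128 [ 0.0356 -0.0001 -0.0697] box [-0.0721 -0.      0.0629]
134 [ 0.036  -0.0001 -0.0663] box [-0.0686 -0.      0.0625]
140 [-0.0044 -0.0001 -0.0635] box [-0.0659  0.      0.1029]
146 [-0.0044 -0.0001 -0.0608] box [-0.0632  0.      0.1029]
152 [-0.0049 -0.0001 -0.058 ] box [-0.0604  0.      0.1033]
158 [-0.0046 -0.0001 -0.0553] box [-0.0576  0.      0.103 ]
164 [-0.0054 -0.0001 -0.0525] box [-0.0549  0.      0.1039]
```

View pics/s29c.png

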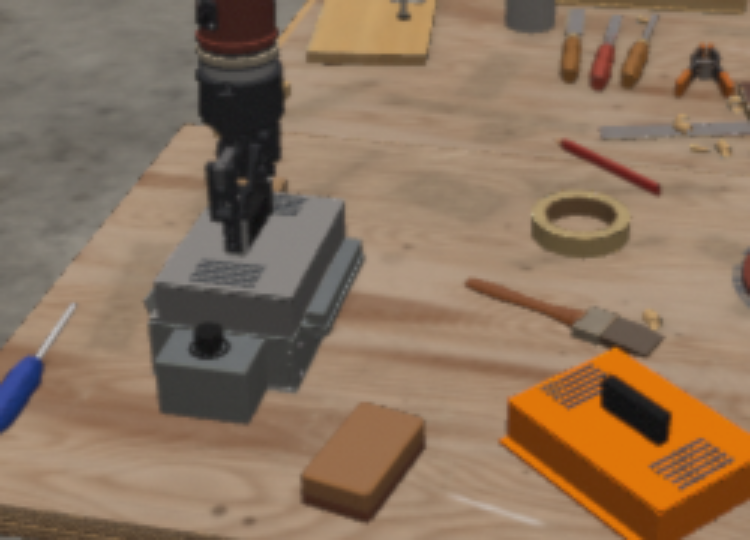

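>>> {"method": "apply_moves", "body": {
  "jaw": [120,120,0,0,0,0,0,0,0,0,0,0,0],
  "translation": [
    [-0.001,0,0],
    [-0.002,0,0],
    [-0.002,0,0],
    [-0.002,0,0],
    [-0.002,0,0],
    [-0.002,0,0],
    [-0.02,0,0],
    [-0.05,0,0],
    [-0.09,0,0],
    [-0.13,0,-0.01],
    [-0.15,0,-0.02],
    [-0.15,0,-0.02],
    [-0.15,0,-0.02]
  ],
  "turn": [0,0,0,0,0,0,0,0,0,0,0,0,0]
}}

```text
t: 42.55
tcp_pos: [0.5291, 0.1967, 0.2473]
tcp_rot: [0.412, 1.568, 0.408]
force: [-1.1, -0.2, -0.8]
width: 0.0857
```

```bash
cat > shut.py <<'E'
from fit import *
def shut(P):
    L=tobox(P)
    m=(abs(L[...,0]+.003)<.062)&(abs(L[...,1])<.088)&(L[...,2]>.09)&(L[...,2]<.125)&((abs(L[...,0])>.012)|(abs(L[...,1])>.04))
    q=L[m]; A=np.c_[q[:,:2],np.ones(len(q))]; c,*_=np.linalg.lstsq(A,q[:,2],rcond=None)
    print('top plane n',len(q),'slope deg x,y',np.degrees(c[:2]).round(2),'z0',c[2].round(4), cv2.minAreaRect(q[:,:2].astype(np.float32)))
    m=(abs(L[...,0])<.03)&(abs(L[...,1])<.05)&(L[...,2]>.125)&(L[...,2]<.138); q=L[m]
    if len(q): print('rib',len(q),cv2.minAreaRect(q[:,:2].astype(np.float32)))
    print('btn',btn(P))
E
python3 -c "
from shut import *
o,s=shot('wrist','w30'); P=cloud(o,s); print(o['t'],o['tcp_pos'],o['width'],o['force']); shut(P)
L=tobox(P)
for v in range(200,340,6):
    if .03<L[v,278,0]<.11: print(v,L[v,278].round(4))
o,s=shot('scene','c30'); P=cloud(o,s); shut(P)
cv2.imwrite('pics/c30c.png',cv2.cvtColor(cv2.resize(s['frame'][110:220,220:340],None,fx=5,fy=5,interpolation=cv2.INTER_CUBIC),cv2.COLOR_RGB2BGR))
"
```

```text
42.55 [0.52911117 0.19674471 0.24725306] 0.08569455900626075 [-1.07773112 -0.16302597 -0.83972253]
top plane n 17583 slope deg x,y [ 0.08 -0.02] z0 0.1032 ((-0.002902597188949585, -2.3543834686279297e-06), (0.12366119027137756, 0.17601561546325684), 0.02370595559477806)
rib 1111 ((-0.0025762789882719517, 0.0007766522467136383), (0.06932690739631653, 0.013807008974254131), 89.8506088256836)
btn (267, array([0.0776, 0.0785, 0.0794]), np.float64(0.0591))
254 [0.0355 0.0003 0.1031]
260 [0.0422 0.0003 0.1036]
266 [0.0499 0.0003 0.1022]
272 [0.0561 0.0003 0.1041]
top plane n 1297 slope deg x,y [0.05 0.43] z0 0.1042 ((-0.003162551671266556, -1.2151896953582764e-05), (0.12376236170530319, 0.175991490483284), 0.1280660480260849)
rib 92 ((-0.001573770772665739, -0.0011060349643230438), (0.07232164591550827, 0.01673062890768051), 89.95437622070312)
btn (7, array([0.0801, 0.0809, 0.0822]), np.float64(nan))
  return np.nanmean(a, axis, out=out, keepdims=keepdims)
```

View pics/w30.png

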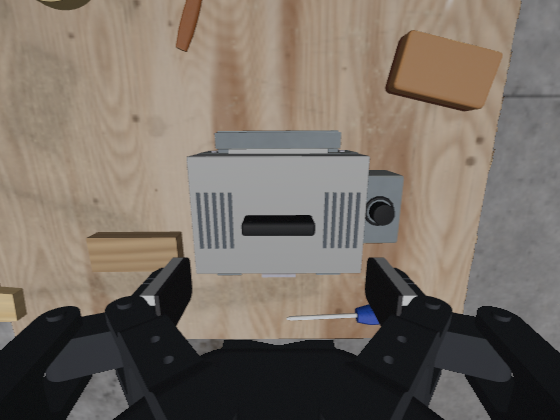

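View pics/c30c.png

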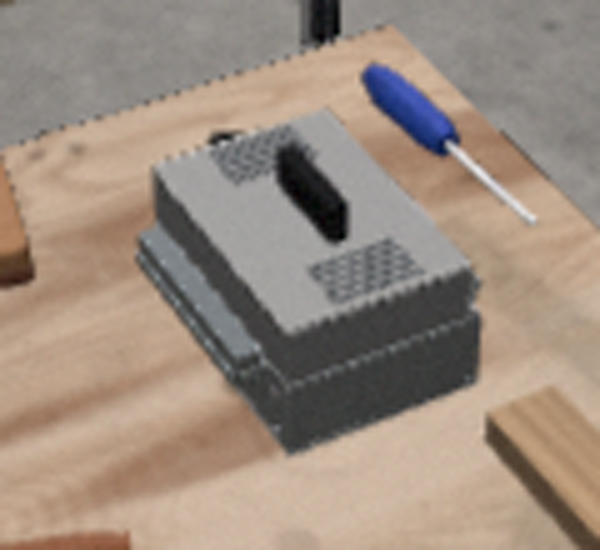

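>>> {"method": "apply_moves", "body": {
  "jaw": [255,255,255,255,255,255,255,255],
  "translation": [
    [0,0,0.04],
    [0,0,0.08],
    [0,0,0.12],
    [0.02,0,0.151],
    [0.02,0,0.151],
    [0.02,0,0.151],
    [0.02,0,0.151],
    [0.02,0,0.151]
  ],
  "turn": [0,0,0,0,0,0,0,0]
}}

```text
t: 43.32
tcp_pos: [0.6791, 0.1963, 0.2265]
tcp_rot: [2.046, 1.57, 2.042]
force: [-0.7, 0.2, 0.2]
width: -0.0001
```

```bash
python3 -c "
from shut import *
o,s=shot('wrist','w31'); P=cloud(o,s); print(o['t'],o['tcp_pos'],o['width'],o['force'])
L=tobox(P)
for u in (278,285,300):
  for v in range(100,260,3):
    if .055<L[v,u,0]<.085: print(u,v,L[v,u].round(4),end=' ')
  print()
cv2.imwrite('pics/w31c.png',cv2.cvtColor(cv2.resize(s['frame'][100:260,180:400],None,fx=3.5,fy=3.5,interpolation=cv2.INTER_CUBIC),cv2.COLOR_RGB2BGR))
"
```

```text
43.3167 [0.67907047 0.19626262 0.22650873] -9.505677569311973e-05 [-0.74135611  0.22919861  0.21690859]
278 127 [0.0555 0.0003 0.1042] 278 130 [0.058  0.0003 0.1026] 278 133 [0.0603 0.0003 0.0636] 278 136 [0.0633 0.0003 0.0644] 278 139 [0.0661 0.0003 0.0711] 278 142 [0.0689 0.0003 0.0765] 278 145 [0.0717 0.0003 0.0796] 278 148 [0.0746 0.0003 0.0789] 278 151 [0.0816 0.0003 0.0015] 
285 127 [0.0555 0.0064 0.1034] 285 130 [0.058  0.0065 0.1008] 285 133 [0.0603 0.0074 0.0636] 285 136 [0.0633 0.0074 0.0637] 285 139 [0.0661 0.0073 0.0709] 285 142 [0.0689 0.0072 0.0765] 285 145 [0.0717 0.0071 0.0794] 285 148 [0.0746 0.0072 0.0776] 285 151 [0.0816 0.009  0.0003] 
300 127 [0.0554 0.0197 0.1033] 300 130 [0.058  0.0198 0.1023] 300 133 [0.0603 0.0226 0.0642] 300 136 [0.0633 0.0226 0.0647] 300 139 [0.0662 0.0228 0.0634] 300 142 [0.0695 0.0237 0.0518] 300 145 [0.0726 0.0237 0.0524] 300 148 [0.0757 0.0237 0.0532] 300 151 [0.0815 0.0276 0.0015]
```

View pics/w31c.png

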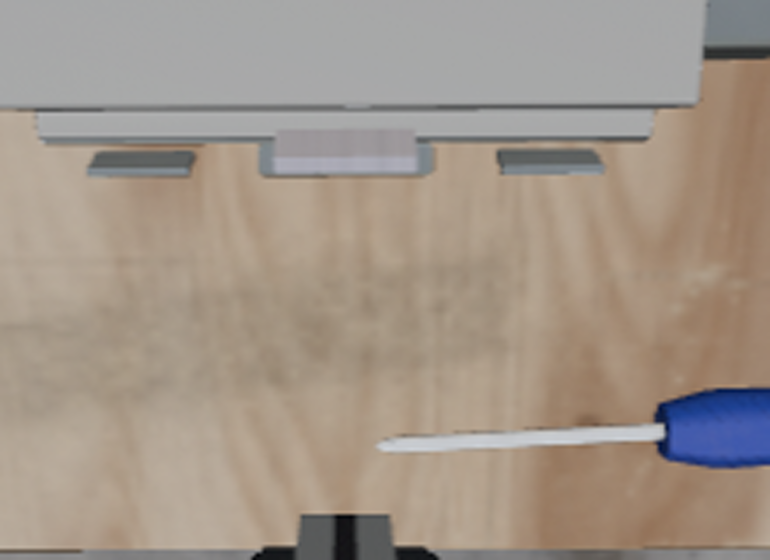

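>>> {"method": "apply_moves", "body": {
  "jaw": [255,255,255,255,255,255,255,255,255,255,255,255,255],
  "translation": [
    [0,0.03,-0.03],
    [0,0.06,-0.06],
    [0,0.09,-0.09],
    [0,0.1182,-0.12],
    [0.03,0.1182,-0.1277],
    [0.06,0.1182,-0.1277],
    [0.09,0.1182,-0.1277],
    [0.11,0.1182,-0.1277],
    [0.12,0.1182,-0.1277],
    [0.126,0.1182,-0.1277],
    [0.126,0.1182,-0.1277],
    [0.126,0.1182,-0.1277],
    [0.126,0.1182,-0.1277]
  ],
  "turn": [0,0,0,0,0,0,0,0,0,0,0,0,0]
}}

```text
t: 44.45
tcp_pos: [0.5538, 0.3151, 0.1021]
tcp_rot: [0.532, 1.567, 0.528]
force: [0.7, -0.5, -1.1]
width: 0.0001
```

```bash
python3 -c "
from shut import *
o,s=shot('wrist','w32'); P=cloud(o,s); print(o['t'],o['tcp_pos'],o['width'],o['force'])
L=tobox(P);print(tobox(np.array(o['tcp_pos'])),btn(P))
"
```

```text
44.45 [0.55379895 0.31507073 0.10206191] 6.96216966874566e-05 [ 0.68848813 -0.5024965  -1.08689954]
[0.00204117 0.11868163 0.10206191] (600, array([0.0778, 0.0785, 0.0792]), np.float64(0.1905))
```

View pics/w32.png

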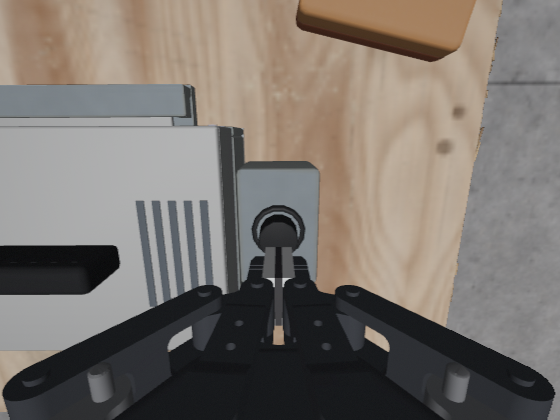

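>>> {"method": "apply_moves", "body": {
  "jaw": [255,255,255,255,255,255,255,255,255,255,255,255,255,255,255,255,255,255,255,255],
  "translation": [
    [0.012,0,-0.001],
    [0.02,0,-0.001],
    [0.023,0,-0.001],
    [0.025,0,-0.001],
    [0.027,0,-0.001],
    [0.029,0,-0.001],
    [0.031,0,-0.001],
    [0.033,0,-0.001],
    [0.035,0,-0.001],
    [0.037,0,-0.001],
    [0.039,0,-0.001],
    [0.041,0,-0.001],
    [0.0418,0,-0.001],
    [0.0418,0,-0.001],
    [0.038,0,-0.001],
    [0.034,0,-0.001],
    [0.03,0,-0.001],
    [0.025,0,-0.001],
    [0.01,0,-0.001],
    [-0.01,0,-0.001]
  ],
  "turn": [0,0,0,0,0,0,0,0,0,0,0,0,0,0,0,0,0,0,0,0]
}}

```text
t: 46.17
tcp_pos: [0.5505, 0.314, 0.1085]
tcp_rot: [-2.546, 1.566, -2.551]
force: [1.0, 0.1, 0.4]
width: -0.0002
```

>>> {"method": "apply_moves", "body": {
  "jaw": [255,255,255,255,255,255,255],
  "translation": [
    [-0.03,0,0],
    [-0.06,0,0],
    [-0.1,-0.03,-0.02],
    [-0.14,-0.06,-0.04],
    [-0.15,-0.07,-0.05],
    [-0.15,-0.07,-0.05],
    [-0.15,-0.07,-0.05]
  ],
  "turn": [0,0,0,0,0,0,0]
}}

```text
t: 46.75
tcp_pos: [0.5021, 0.2438, 0.2623]
tcp_rot: [0.462, 1.566, 0.455]
force: [0.7, 1.2, -0.1]
width: 0.0
```

```bash
python3 -c "
from shut import *
o,s=shot('wrist','w33'); P=cloud(o,s); print(o['t'],o['tcp_pos'],o['width'],o['force'])
shut(P)
o,s=shot('side','s33'); shut(cloud(o,s))
o,s=shot('scene','c33')
" 2>/dev/null
```

```text
46.75 [0.50214551 0.24379657 0.2622928 ] 5.982695172671103e-06 [ 0.71767874  1.20944531 -0.11307107]
top plane n 12611 slope deg x,y [ 0.11 -0.01] z0 0.1032 ((-0.0031778737902641296, 5.461275577545166e-06), (0.17602506279945374, 0.12333184480667114), 89.95735168457031)
rib 954 ((-0.002548287622630596, 0.00032688677310943604), (0.06924726814031601, 0.013980207033455372), 89.842041015625)
btn (218, array([0.0695, 0.0705, 0.0714]), np.float64(0.0591))
top plane n 1222 slope deg x,y [-0.07  0.07] z0 0.1007 ((-0.0031417347490787506, 7.209181785583496e-05), (0.17582005262374878, 0.12340907007455826), 89.9582748413086)
rib 74 ((-0.0014808722771704197, 0.002502232789993286), (0.015733947977423668, 0.07333437353372574), 1.0973219871520996)
btn (29, array([0.067 , 0.0678, 0.0696]), np.float64(0.058))
```

View pics/w33.png

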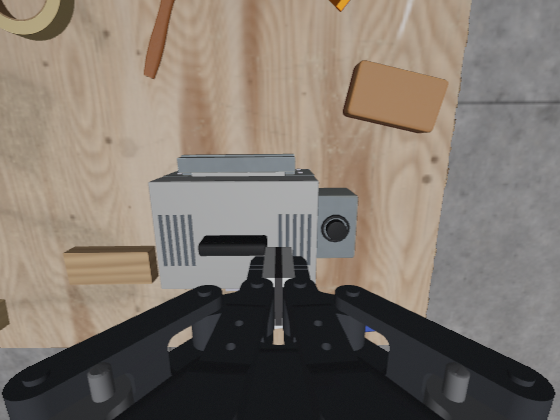

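View pics/c33.png

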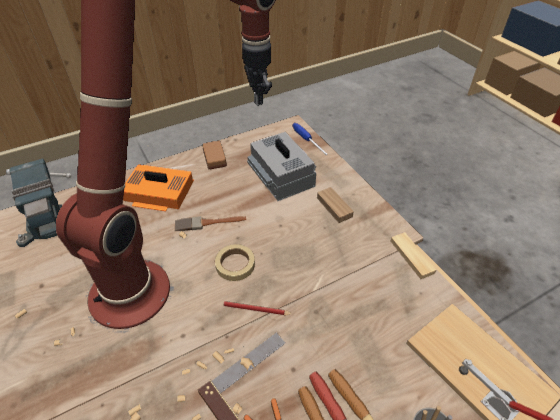

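```bash
python3 -c "
from h import *
print(ctrl.finish_job(), ctrl.get_obs()['t'])"
```

```text
the job is handed in; nothing more can be done
the job is handed in; nothing more can be done
```

The curing box is loaded, covered and switched on, and I handed the job in at about 47 s of robot time.

What I did, in order:
- **Switch:** it was latched in (button top at 70 mm), so I pressed it once. It came out, and read 78 mm before and after the feet went in.
- **Test piece:** I took it out of the chamber and laid it flat on the bench, to the right of the box.
- **Feet:** I stood the three feet in a row at box y of about -51, +3 and +57 mm. All three were seen upright before the cover went on.
- **Cover:** it had been knocked aside, so I located it again before gripping the rib by its ends. I tilted it to about 14° against the slot's bar, slid the lip under the bar, swung it down and pushed it shut through the rib.
- **Switch on:** I pressed the switch again after the cover was shut.

What the last checks showed:
- **Cover:** it lies flat, within about 0.1°. It sits centred to about 3 mm, and the catch nose was seen over the rear flange.
- **Switch:** latched in, with the button top at 70.5 mm (wrist camera) and 68 mm (side camera).
- **Bystanders:** the sanding block and the pale offcut were not touched and are where they lay.

Not confirmed: the feet could not be seen again once the cover was on. I left two more feet of the same look and height that stand behind the robot. The task names at most three feet, the heights of the three in front matched the listed ones, and the chamber holds only three.

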